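Finish a batch of vibration mounts at the repair bench

ROBOT

A 6-joint arm with a two-finger parallel gripper is mounted at the origin on the work surface. World frame = base frame: x ahead of the robot, y to its left, z up, the work surface at z = 0. Lengths are in m, angles in rad, forces in N, time in s.
With the tool pointing down it reaches from about 0.375 to 0.975 m from the base axis. Payload 3.8 kg.
Tool frame: the origin (TCP) lies between the finger pads; the fingertips stand 8 mm ahead of it and the grasp point (between the pads) lies 11 mm behind it (tcp_to_tips is the distance from the TCP to the fingertips, in m); z points along the fingers, y is the line along which they close (so a half turn about z gives the same grasp; the last joint's range is limited). The gripper opens to 85 mm and grips with 20 to 120 N. Pads are 22 mm wide; open, the fingers measure 114 mm over their backs; the gripper's body (76 mm by 85 mm) begins 54 mm behind the grasp point. The pads swing forward as they close: fully open they stand 13 mm farther back than shut.
Start: joints at [1.265, 0.264, 1.604, -0, 1.274, -0.037], TCP at [0.179, 0.651, 0.205] pointing down, gripper open.
Joint ranges: [-2.63, 2.63], [-0.94, 2.18], [0.31, 2.57], [-1.31, 4.45], [0, 2.66], [-2.55, 2.55]. Speed limits (rad/s): [2.57, 2.57, 3.14, 3.14, 3.14, 3.14].

INTERFACE

Orientations are given as a rotation vector (axis times angle).
In Python, from workcell import * gives the robot as it stands.
- The arm moves only by the tool move_arm, never from a script. Its argument "series" is one flat list of numbers, 7 for each row, row after row: the finger opening in cm, from 0 to 8.54, then the shift along the tool's x, y, z in cm, then the turn, a rotation vector about the tool's x, y, z in degrees. A call has 1 to 5 rows; each row shifts and turns the commanded pose from where the row before left it, along the tool's axes as they then stand; what a row does not reach is not made up. A row lasts 1/8 s, in which the tool goes at most 62.5 mm and 10.7 degrees, less where a joint would pass 70% of its speed; a pose out of reach is approached as far as the arm can. A call is refused whole if a number of a shift passes 6.25 or a number of a turn 10.7, either way. A call with a gripper value outside its range is refused whole. The fingers move at their own pace and stop on an object; "grip_force" is the grip in N (left out, the last holds). Time passes only in rows, so rows that do not move let the fingers close. It gives the time, the measured TCP pose, the force, the opening and the grip force at its end, in the units of the state.
- read_state(): the state, without advancing time (a new reading comes with each control period).
- read_camera(name): name is "side" or "top" or "wrist"; returns the picture (400x640x3 uint8, red, green, blue); there is no depth.
- calibration(name): a dict with "camera_matrix" (3x3 intrinsics, pixels), "rvec" (rotation vector, rad) and "tvec" (3), from world to camera coordinates, as OpenCV has them. Camera axes: x right, y down, z forward; pixel columns grow to the right and rows downward; lengths in m; the calibration is good to about 2 mm. The wrist camera is an equidistant fisheye: a pixel r from the principal point sees the ray r / f radians off the axis. A picture is of the moment at which its call begins: read the wrist's pose just before it. calibration takes no time and is no camera call; for the wrist camera it gives the pose at the moment of the call.
- finish_job(): hands the job in; it is judged then, once.
The state is a dict: "time": time; "q": joint angles; "joint_vel": joint speeds; "joint_torque": joint torques, N m; "tool_pos": TCP position; "tcp_rot": TCP orientation; "wrist_force": force on the tool from outside, world axes, zero at the start; "torque": the same for the moment, N m; "width": opening from 0.0 (shut) to 1.0 (fully open); "grip_force": force on a finger pad.
Only numpy, scipy, OpenCV 4.12 (cv2) and the standard library are available. Lean on these libraries where they do the work, as an engineer would, in place of code of your own. Each camera call takes 0.05 s, during which the arm holds its last target. There are 200 camera calls.

TASK

Finish the batch of vibration mounts. Swing the fixture's clamp lever up, build the last mount square and centred in the fixture pocket - aluminium housing first, then the rubber spacer, then the steel disc - and lower the lever so that its foot rests on the disc. Also stand every finished mount that is on the bench upright on the steel plate, each squarely inside its own painted corner square, and do not tip over the little jar among the parts.

Things in the scene. Friction and masses are not known exactly. Their poses are not given: they have to be found in the camera images.
- fixture: grey fixed fixture. Base 12 mm thick, x -42 to 152, y +-43 mm. Four steel corner brackets (6 mm thick, 9 mm along each side from the inner corner, tops flared, 61 mm above the bench) round the pocket; each side is open for 37 mm between them for fingers. Lever head: x 107 to 141, y +-19, 90 mm high. Origin: bench level under the pocket centre; x towards lever head
- pocket (a point): centre of the floor of the fixture's pocket, 12 mm above the bench; the pocket is 55 x 55 mm, sides along this frame's x and y (same axes as the fixture)
- pivot (a point): point on the lever's hinge axis, 120 mm behind (+x of the fixture) the pocket centre and 74 mm above the bench; here y (same as the fixture's) is the hinge axis
- knob (a point): centre of the black ball, 24 mm across, at the free end of the lever, 176 mm from the hinge axis; with the lever down it hangs 56 mm in front of the pocket centre, 74 mm above the bench. Turns with the lever
- lever (a joint): clamp lever angle, rad: 0 level (stop), 1.57 upright, 1.75 stop. Steel bar 14 x 12 mm from the hinge over the pocket to the ball; rubber foot, 18 mm across, under it above the pocket centre. Friction (0.28 N m) keeps it where it is left; about 3 N at the ball moves it. On a full stack the foot meets the disc at about 0.025. Starts lowered (0.03 to 0.4), blocking the pocket
- plate: dark steel plate, 190 (x) x 170 (y) x 5 mm, fixed on the left half of the bench (place and turn vary), with a white square painted at each corner. Origin at the centre of its underside
- spot1 (a point): centre, on the plate's upper face, of the white-painted square outline (60 mm across its outside) at one corner of the plate; axes parallel to the plate's
- spot2 (a point): centre, on the plate's upper face, of the white-painted square outline (60 mm across its outside) at one corner of the plate; axes parallel to the plate's
- spot3 (a point): centre, on the plate's upper face, of the white-painted square outline (60 mm across its outside) at one corner of the plate; axes parallel to the plate's
- spot4 (a point): centre, on the plate's upper face, of the white-painted square outline (60 mm across its outside) at one corner of the plate; axes parallel to the plate's
- housing: lowest part of the last mount: plain aluminium block 50 x 50 x 24 mm, 0.16 kg, with four small dark dots on its top; starts on the right half of the bench. Origin at the centre of its underside, x and y along its sides
- spacer: middle part: black rubber square 50 x 50 x 10 mm, 0.04 kg, lying flat on the right half of the bench. Origin at the centre of its underside, x and y along its sides
- disc: top part: round steel disc, 48 mm across, 12 mm thick, 0.16 kg, with a dark centre hole drawn on it, lying flat on the right half of the bench. Origin at the centre of its underside
- mount1: finished vibration mount, one rigid piece, 50 x 50 mm square, 46 mm tall: aluminium block (lowest 24 mm), black rubber square (10 mm), round steel disc (48 mm across, 12 mm) on top; 0.3 kg; starts upright on the bench's right half. Origin: centre of its underside, z up, x, y along its sides (quarter turns look alike). One to three of the four mounts are there, absent ones are None
- mount2: finished vibration mount, one rigid piece, 50 x 50 mm square, 46 mm tall: aluminium block (lowest 24 mm), black rubber square (10 mm), round steel disc (48 mm across, 12 mm) on top; 0.3 kg; starts upright on the bench's right half. Origin: centre of its underside, z up, x, y along its sides (quarter turns look alike). One to three of the four mounts are there, absent ones are None
- mount3: finished vibration mount, one rigid piece, 50 x 50 mm square, 46 mm tall: aluminium block (lowest 24 mm), black rubber square (10 mm), round steel disc (48 mm across, 12 mm) on top; 0.3 kg; starts upright on the bench's right half. Origin: centre of its underside, z up, x, y along its sides (quarter turns look alike). One to three of the four mounts are there, absent ones are None
- mount4: finished vibration mount, one rigid piece, 50 x 50 mm square, 46 mm tall: aluminium block (lowest 24 mm), black rubber square (10 mm), round steel disc (48 mm across, 12 mm) on top; 0.3 kg; starts upright on the bench's right half. Origin: centre of its underside, z up, x, y along its sides (quarter turns look alike). One to three of the four mounts are there, absent ones are None
- jar: small screw jar of amber glass with a black cap, 48 mm across, 60 mm tall, among the parts on the right half of the bench; not part of the job, must stay upright. Origin at the centre of its underside
Not all that is in view belongs to the job. What is shaped like the fixture but turquoise is not meant.

How it is judged:
On the way, in this order (a step that is already met when the one before it is completed fails the run):
1. the clamp lever is swung up, at least 1.3 rad (value of joint lever above 1.3 rad), for 0.2 s.
2. the housing sits flat and square on the pocket floor (horizontal distance between housing and pocket below 0.006 m and z of housing in the frame of pocket between -0.003 and 0.003 m and angle between housing's own z axis and vertical below 0.08 rad and (angle between the x axis of housing and the x axis of pocket, either way round below 0.15 rad or angle between the x axis of housing and the y axis of pocket, either way round below 0.15 rad)), for 0.2 s.
3. the spacer lies flat and square on the housing in the pocket (all of step 2 and horizontal distance between spacer and pocket below 0.006 m and z of spacer in the frame of pocket between 0.021 and 0.027 m and angle between spacer's own z axis and vertical below 0.08 rad and (angle between the x axis of spacer and the x axis of pocket, either way round below 0.15 rad or angle between the x axis of spacer and the y axis of pocket, either way round below 0.15 rad)), for 0.2 s.
4. the disc lies flat and centred on the spacer (all of step 3 and horizontal distance between disc and pocket below 0.006 m and z of disc in the frame of pocket between 0.031 and 0.037 m and angle between disc's own z axis and vertical below 0.08 rad), for 0.2 s.
5. the lever is lowered, its foot on the disc (all of step 4 and value of joint lever below 0.07 rad), for 0.2 s.
At the end, for the whole second after the job is handed in: Housing, spacer, disc stacked flat in the pocket, each within 6 mm of its centre and 3 mm of its height, squares within 0.15 rad; lever below 0.07 rad; every mount upright at rest on the plate, within 10 mm of the centre of a painted square, sides parallel within 0.2 rad (any quarter turn) (all of step 5 and (horizontal distance between mount1 and spot1 below 0.01 m or horizontal distance between mount1 and spot2 below 0.01 m or horizontal distance between mount1 and spot3 below 0.01 m or horizontal distance between mount1 and spot4 below 0.01 m) and z of mount1 in the frame of plate between 0.002 and 0.008 m and angle between each of mount1, mount2, mount3, mount4's own z axis and vertical below 0.08 rad and (angle between the x axis of mount1 and the x axis of plate, either way round below 0.2 rad or angle between the x axis of mount1 and the y axis of plate, either way round below 0.2 rad) and linear speed of each of mount1, mount2, mount3, mount4 below 0.02 m/s and (horizontal distance between mount2 and spot1 below 0.01 m or horizontal distance between mount2 and spot2 below 0.01 m or horizontal distance between mount2 and spot3 below 0.01 m or horizontal distance between mount2 and spot4 below 0.01 m) and z of mount2 in the frame of plate between 0.002 and 0.008 m and (angle between the x axis of mount2 and the x axis of plate, either way round below 0.2 rad or angle between the x axis of mount2 and the y axis of plate, either way round below 0.2 rad) and (horizontal distance between mount3 and spot1 below 0.01 m or horizontal distance between mount3 and spot2 below 0.01 m or horizontal distance between mount3 and spot3 below 0.01 m or horizontal distance between mount3 and spot4 below 0.01 m) and z of mount3 in the frame of plate between 0.002 and 0.008 m and (angle between the x axis of mount3 and the x axis of plate, either way round below 0.2 rad or angle between the x axis of mount3 and the y axis of plate, either way round below 0.2 rad) and (horizontal distance between mount4 and spot1 below 0.01 m or horizontal distance between mount4 and spot2 below 0.01 m or horizontal distance between mount4 and spot3 below 0.01 m or horizontal distance between mount4 and spot4 below 0.01 m) and z of mount4 in the frame of plate between 0.002 and 0.008 m and (angle between the x axis of mount4 and the x axis of plate, either way round below 0.2 rad or angle between the x axis of mount4 and the y axis of plate, either way round below 0.2 rad)); the robot touches nothing.
It fails at once if the jar is tipped over (angle between jar's own z axis and vertical above 0.6 rad).
Of mount1, mount2, mount3, mount4 only 1 to 3 are there at a start; the rules pass over those that are not, and their reading is None.
At some moment in a run one of mount1, mount2, mount3, mount4 may be knocked a few centimetres aside while the robot is not near it.
Once in a run the grip may slacken for a moment while it holds something.
It also fails if it takes over 210 s, if anything falls off the work surface, if the arm or the gripper's body presses on something with over 40 N, if the wrist force passes 120 N, or if a joint passes its speed limit or range.

## Working session

There is one attempt and no reset: what is moved stays moved. The work goes in short steps, Python scripts to look and compute and a tool call to move; the robot and the scene stay as the last step left them, time stands still between calls to the robot, and variables do not carry over. Pictures are saved under pics/ and viewed, at most 14 in all, crops included, and the job is handed in when it is done.

Besides the shell and the picture viewer there is one more tool, called as name(argument=value, ...) on one line, values as JSON. move_arm: Moves the arm, as the interface text tells. Its arguments: {"type":"object","properties":{"series":{"type":"array"},"grip_force":{"type":"number"}},"required":["series"]}

```bash
ls; mkdir -p pics; python3 - <<'E'
from workcell import *
import cv2
for n in("top","side","wrist"):
    im=read_camera(n); cv2.imwrite(f"pics/{n}0.png",im[:,:,::-1]); c=calibration(n); print(n,c)
print(read_state())
E
```

```text
pics
top {'camera_matrix': array([[442.81930285,   0.        , 318.05492829],
       [  0.        , 442.81930285, 197.63862064],
       [  0.        ,   0.        ,   1.        ]]), 'rvec': array([ 2.20402563, -2.1842367 ,  0.08998218]), 'tvec': array([-0.03017971,  0.44137757,  1.42008767])}
side {'camera_matrix': array([[372.18071516,   0.        , 317.32550847],
       [  0.        , 372.18071516, 203.64844382],
       [  0.        ,   0.        ,   1.        ]]), 'rvec': array([ 2.20368696, -0.73736487,  0.30110375]), 'tvec': array([-0.35480556,  0.22684477,  0.83145385])}
wrist {'camera_matrix': array([[309.70691629,   0.        , 319.94539879],
       [  0.        , 309.70691629, 199.89895537],
       [  0.        ,   0.        ,   1.        ]]), 'rvec': array([-2.29533162, -1.75100635, -0.26458462]), 'tvec': array([-0.67452453, -0.03858123,  0.38032221])}
{'time': 0.15, 'q': array([ 1.26513218e+00,  2.64607505e-01,  1.60506623e+00,  4.15174088e-05,
        1.27368558e+00, -3.69163378e-02]), 'joint_vel': array([-0.00086164, -0.00148017, -0.00441894,  0.00117503, -0.00068253,
       -0.00030975]), 'joint_torque': array([ 3.96573078e-04, -5.15902412e+01, -3.67960131e+01,  8.93868616e-06,
        8.08124780e-03, -1.26522571e-05]), 'tool_pos': array([0.17904356, 0.65018924, 0.20422639]), 'tcp_rot': array([-4.20852046e-01, -3.11293155e+00,  2.72352863e-03]), 'wrist_force': array([ 0.80563474, -0.03433715, -0.62722588]), 'torque': array([-0.00601253,  0.0300601 ,  0.03840991]), 'grip_force': 0.0, 'width': 1.0015755699746136}
```

View pics/top0.png

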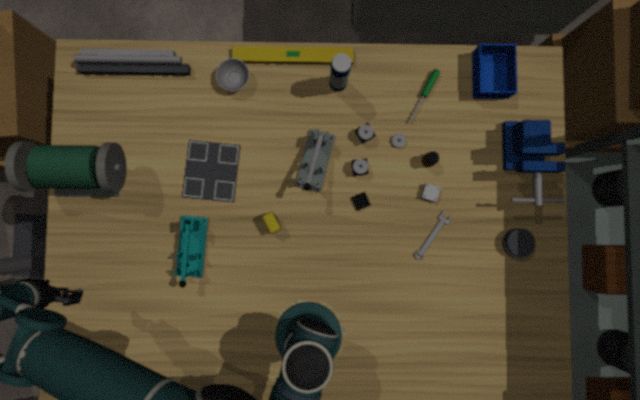

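View pics/side0.png

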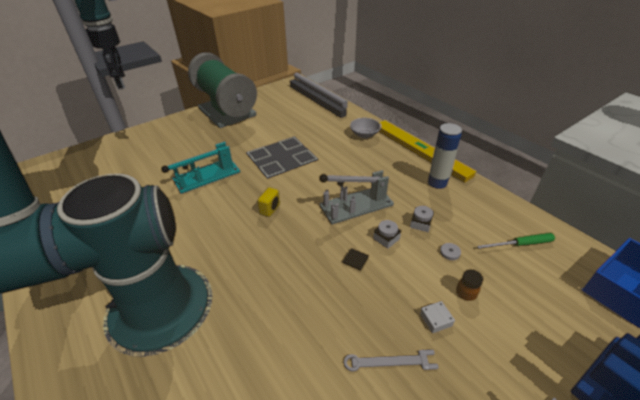

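Top view: the grey fixture is around (316,160), with its knob at (307,187). The mounts are at (366,132) and (360,167), the disc at (398,142), spacer (360,201), housing (430,193), jar (430,158) and plate (211,171). Turquoise decoy at (192,247); other lookalikes are the yellow block (271,222), the bowl (232,76), the dark puck (519,242) and the blue vise (530,150).

```bash
cat > h.py <<'E'
from workcell import *
import numpy as np, cv2
from scipy.spatial.transform import Rotation as R
def ray(n,px,cal=None):
    c=cal or calibration(n);K=c["camera_matrix"];px=np.atleast_2d(np.float64(px))
    u=(px-[K[0,2],K[1,2]])/K[0,0]
    if n=="wrist":
        r=np.linalg.norm(u,axis=1,keepdims=True)+1e-12
        d=np.hstack([u/r*np.sin(r),np.cos(r)])
    else: d=np.hstack([u,np.ones((len(u),1))])
    M=R.from_rotvec(c["rvec"].ravel()).as_matrix()
    return -M.T@c["tvec"].ravel(), d@M
def onz(n,px,z,cal=None):
    o,d=ray(n,px,cal); return o+d*((z-o[2])/d[:,2])[:,None]
def proj(n,P,cal=None):
    c=cal or calibration(n);K=c["camera_matrix"];P=np.atleast_2d(np.float64(P))
    X=R.from_rotvec(c["rvec"].ravel()).apply(P)+c["tvec"].ravel()
    if n=="wrist":
        s=np.linalg.norm(X[:,:2],axis=1,keepdims=True)+1e-12
        u=X[:,:2]/s*np.arctan2(s,X[:,2:])
    else: u=X[:,:2]/X[:,2:]
    return u*K[0,0]+[K[0,2],K[1,2]]
def snap(n,f=None):
    c=calibration(n); im=read_camera(n)[:,:,::-1].copy()
    if f: cv2.imwrite(f"pics/{f}.png",im)
    return im,c
def go(pos,fdeg,s=None):
    """tool-down target; fdeg = world direction (deg) of tool y (mod 180). Prints tool-axes shift cm and turn deg."""
    s=s or read_state(); R0=R.from_rotvec(s["tcp_rot"]); y=R0.as_matrix()[:,1]
    cur=np.degrees(np.arctan2(y[1],y[0]))
    cs=[]
    for k in (-360,-180,0,180,360):
        a=np.radians(fdeg+k); yy=np.array([np.cos(a),np.sin(a),0]); zz=np.array([0,0,-1.]); xx=np.cross(yy,zz)
        dr=R0.inv()*R.from_matrix(np.array([xx,yy,zz]).T); cs.append((np.linalg.norm(dr.as_rotvec()),dr))
    # prefer turn keeping joint 6 within range
    out=[]
    for m,dr in sorted(cs,key=lambda t:t[0])[:1]: out.append(np.degrees(dr.as_rotvec()))
    print("pos",s["tool_pos"].round(4),"ydir",cur.round(1),"q6",s["q"][5].round(2),"w",round(s["width"],3),"gf",round(s["grip_force"],1),"t",s["time"])
    print("SHIFT cm",(R0.inv().apply(np.array(pos)-s["tool_pos"])*100).round(2),"TURN deg",out[0].round(1))
E
python3 - <<'E'
from h import *
for n,p,z in [("knob",(307,187),.1),("head",(322,133),.09),("m1",(366,132),.046),("m2",(360,167),.046),("disc",(398,142),.012),("spacer",(360.5,201),.01),("housing",(430.5,193),.024),("jar",(430,158),.06),("plate",(211.5,171),.005)]:
    print(n,onz("top",p,z)[0].round(3))
print(onz("top",[(190,140),(240,144),(236,201),(183,197)],.005).round(3))
s=read_state();c=calibration("wrist");M=R.from_rotvec(c["rvec"]).as_matrix();T=R.from_rotvec(s["tcp_rot"]).as_matrix()
print("cam in tool",T.T@(-M.T@c["tvec"]-s["tool_pos"]));print("cam axes in tool\n",T.T@M.T)
print(T)
E
```

```text
knob [0.468 0.009 0.1  ]
head [ 0.638 -0.036  0.09 ]
m1 [ 0.652 -0.178  0.046]
m2 [ 0.539 -0.159  0.046]
disc [ 0.628 -0.287  0.012]
spacer [ 0.432 -0.165  0.01 ]
housing [ 0.46  -0.39   0.024]
jar [ 0.568 -0.379  0.06 ]
plate [0.526 0.322 0.005]
[[0.628 0.395 0.005]
 [0.616 0.231 0.005]
 [0.429 0.241 0.005]
 [0.44  0.413 0.005]]
cam in tool [ 0.07741626  0.00075578 -0.16845637]
cam axes in tool
 [[ 9.14525654e-04 -9.54289816e-01 -2.98881432e-01]
 [ 9.99999190e-01  1.13717986e-03 -5.71043316e-04]
 [ 8.84822766e-04 -2.98880668e-01  9.54290083e-01]]
[[-9.64100872e-01  2.65535655e-01 -5.69492592e-04]
 [ 2.65536245e-01  9.64099426e-01 -1.67282216e-03]
 [ 1.04853553e-04 -1.76399023e-03 -9.99998439e-01]]
```

View pics/wrist0.png

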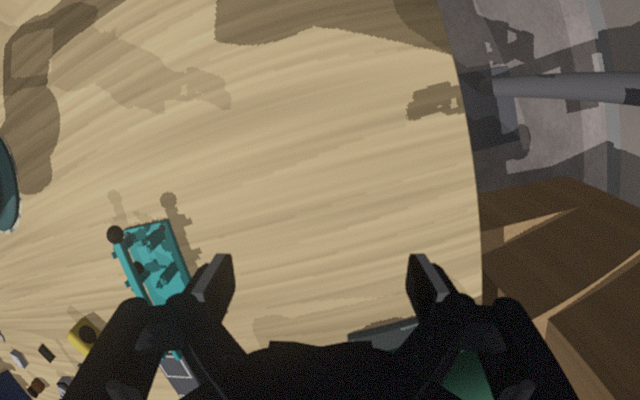

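The wrist camera sits on the tool's +x side. I'll go to a viewpoint over the plate first, then over the parts.

move_arm(series=[8.5,-5.3,-2.5,-0.6,0,0,0,8.5,-5.3,-2.5,-0.6,0,0,0,8.5,-5.3,-2.5,-0.6,0,0,0,8.5,-5.3,-2.5,-0.6,0,0,0,8.5,-5.3,-2.5,-0.6,0,0,0])

```text
time: 0.78
tool_pos: [0.4026, 0.4584, 0.2352]
tcp_rot: [-0.421, -3.113, 0.0]
wrist_force: [-0.1, 0.6, 0.0]
width: 0.996
grip_force: 0.0
```

move_arm(series=[8.5,-5.3,-2.5,-0.6,0,0,0,8.5,-5.3,-2.5,-0.6,0,0,0,8.5,-5.3,-2.5,-0.6,0,0,0,8.5,-5.3,-2.5,-0.6,0,0,0,8.5,0,0,0,0,0,0])

```text
time: 1.4
tool_pos: [0.5824, 0.3038, 0.2592]
tcp_rot: [0.429, 3.111, -0.001]
wrist_force: [-0.3, 0.9, -0.5]
width: 0.997
grip_force: 0.0
```

```bash
python3 - <<'E'
from h import *
import pickle
im,c=snap("wrist","w1"); pickle.dump(c,open("w1.pkl","wb")); print(read_state()["time"])
E
```

```text
1.45
```

move_arm(series=[8.5,-2.0,-5.3,-0.5,0,0,0,8.5,-2.0,-5.3,-0.5,0,0,0,8.5,-2.0,-5.3,-0.5,0,0,0,8.5,-2.0,-5.3,-0.5,0,0,0,8.5,-2.0,-5.3,-0.5,0,0,0])

```text
time: 2.08
tool_pos: [0.6046, 0.0251, 0.2841]
tcp_rot: [-0.418, -3.113, -0.001]
wrist_force: [0.6, 0.2, 0.3]
width: 0.998
grip_force: 0.0
```

move_arm(series=[8.5,-2.0,-5.3,-0.5,0,0,0,8.5,-2.0,-5.3,-0.5,0,0,0,8.5,-2.0,-5.3,-0.5,0,0,0,8.5,-2.0,-5.3,-0.5,0,0,0,8.5,0,0,0,0,0,0])

```text
time: 2.7
tool_pos: [0.626, -0.2029, 0.3038]
tcp_rot: [-0.426, -3.112, 0.001]
wrist_force: [0.8, 1.0, 0.5]
width: 0.996
grip_force: 0.0
```

```bash
python3 - <<'E'
from h import *
import pickle
im,c=snap("wrist","w2"); pickle.dump(c,open("w2.pkl","wb"));s=read_state(); print(s["time"],s["tool_pos"],s["q"])
a=cv2.imread("pics/w1.png"); cv2.imwrite("pics/w12.png",np.vstack([a[:300],im[:300]]))
E
```

```text
2.75 [ 0.62595044 -0.20065223  0.30362123] [-3.48518115e-01  1.89474754e-01  1.51582910e+00  7.46433833e-04
  1.43759390e+00 -1.64895379e+00]
```

View pics/w12.png

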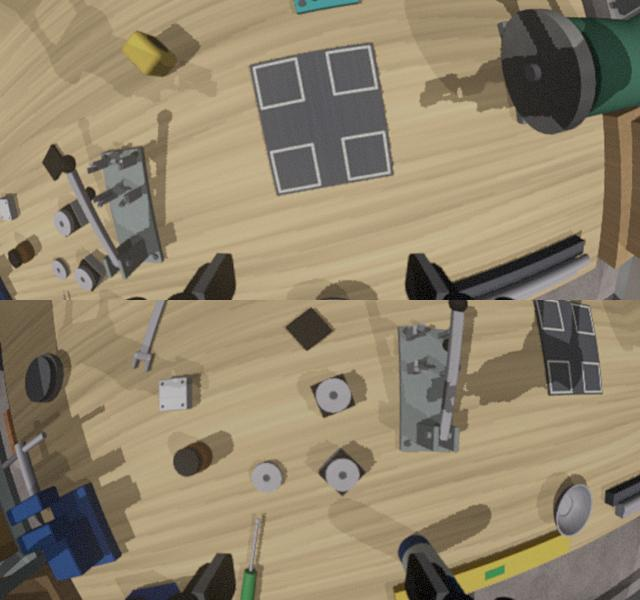

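Upper half (w1): the plate's corners are at about (250,66), (372,43), (393,174), (278,194). Lower half (w2, rows −300): spacer (309,28), housing (173,93), mounts (333,95) and (342,174), disc (267,177), jar (190,160), fixture (430,90). The parts match their descriptions: the housing is the bright block with dots, and the two mounts carry discs on black squares. Now I'll measure them.

```bash
cat > m.py <<'E'
from h import *
import pickle
def blob(im,seed,lo,hi,half=40,sat=None,k=3):
    """largest contour near seed of pixels with lo<=V<=hi (and sat<)"""
    x,y=map(int,seed); hsv=cv2.cvtColor(im,cv2.COLOR_BGR2HSV)
    m=((hsv[...,2]>=lo)&(hsv[...,2]<=hi)).astype(np.uint8)
    if sat is not None: m&=(hsv[...,1]<sat).astype(np.uint8)
    w=np.zeros_like(m); w[max(0,y-half):y+half,max(0,x-half):x+half]=1; m&=w
    m=cv2.morphologyEx(m,cv2.MORPH_OPEN,np.ones((k,k),np.uint8))
    cs,_=cv2.findContours(m,cv2.RETR_EXTERNAL,cv2.CHAIN_APPROX_NONE)
    return max(cs,key=cv2.contourArea)[:,0,:].astype(float)
def rect(P):  # P Nx3 world points -> centre, size, angle of minAreaRect
    (c,s,a)=cv2.minAreaRect((P[:,:2]*1000).astype(np.float32)); return np.round(c,1),np.round(s,1),round(a,1)
E
python3 - <<'E'
from m import *
a=cv2.imread("pics/w1.png");ca=pickle.load(open("w1.pkl","rb"));b=cv2.imread("pics/w2.png");cb=pickle.load(open("w2.pkl","rb"))
print("plate",rect(onz("wrist",blob(a,(320,120),0,110,90),.005,ca)))
hb=cv2.cvtColor(b,cv2.COLOR_BGR2HSV)
for n,p in [("housing",(173,93)),("spacer",(309,28)),("mA",(325,90)),("mB",(335,170)),("disc",(260,177)),("wood",(250,100)),("mAcorner",(347,108))]: print(n,hb[p[1],p[0]])
print("spacer",rect(onz("wrist",blob(b,(309,28),0,75,30),.010,cb)))
for n,p,z in [("housing",(173,93),.024),("mA",(333,95),.046),("mB",(342,174),.046),("disc",(267,177),.012)]:
    q=blob(b,p,110,255,30,45); P=onz("wrist",q,z,cb); (c,r)=cv2.minEnclosingCircle((P[:,:2]*1000).astype(np.float32)); print(n,rect(P),"circ",np.round(c,1),round(r,1))
for n,p in [("mA",(333,95)),("mB",(342,174))]: print(n,"rubber",rect(onz("wrist",blob(b,p,0,75,30),.034,cb)))
cv2.imwrite("pics/crop.png",np.hstack([cv2.resize(b[60:130,140:210],(400,400)),cv2.resize(b[60:220,290:390][:100],(400,400))]))
E
```

```text
plate (array([526.2, 324.4]), array([157.1, 157.1]), 39.8)
housing [165   6 185]
spacer [16 77 63]
mA [150   5 159]
mB [158   6 157]
disc [173   6 162]
wood [ 19  78 179]
mAcorner [ 17  79 106]
spacer (array([ 432.9, -166.2]), array([48.9, 48.5]), 24.3)
housing (array([ 461.7, -392.3]), array([48.6, 50.6]), 72.4) circ [ 462.  -392.7] 33.7
mA (array([ 541.5, -160.7]), array([46.1, 47. ]), 74.9) circ [ 541.3 -160.6] 24.2
mB (array([ 653.2, -177.6]), array([45.5, 46.4]), 74.8) circ [ 652.7 -177.4] 23.9
disc (array([ 633.4, -291.2]), array([47.4, 46. ]), 73.7) circ [ 633.  -290.7] 24.2
mA rubber (array([ 524. , -182.8]), array([5.6, 7.1]), 74.4)
mB rubber (array([ 625.6, -172.2]), array([24.6, 12.6]), 78.7)
```

View pics/crop.png

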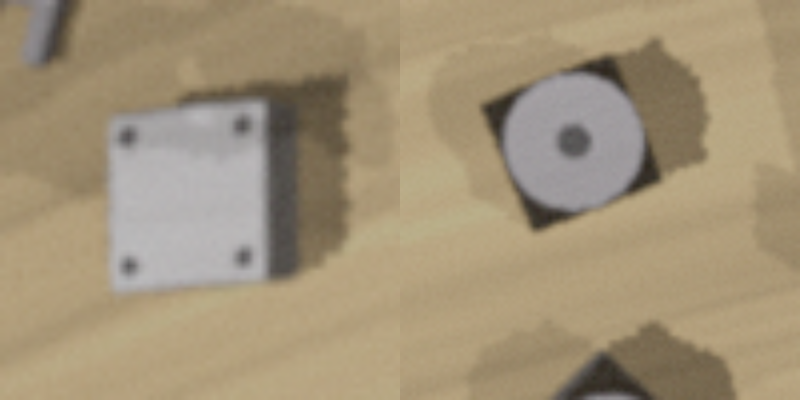

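The crop confirms it: the housing is plain bright with four dots, and the mount carries a disc on a rubber square. Next is the fixture pose, the plate squares and the mount angles.

```bash
python3 - <<'E'
from m import *
a=cv2.imread("pics/w1.png");ca=pickle.load(open("w1.pkl","rb"));b=cv2.imread("pics/w2.png");cb=pickle.load(open("w2.pkl","rb"))
print("mA",rect(onz("wrist",[(310.75,86.25),(343.75,73.75),(355,105),(323.75,117.5)],.034,cb)))
# plate squares
h=cv2.cvtColor(a,cv2.COLOR_BGR2HSV); 
m=((h[...,2]>115)&(h[...,1]<45)).astype(np.uint8)
q=blob(a,(320,120),0,110,90); pm=np.zeros_like(m); cv2.fillPoly(pm,[cv2.convexHull(q.astype(np.int32))],1); pm=cv2.erode(pm,np.ones((3,3)))
cs,_=cv2.findContours(m&pm,cv2.RETR_EXTERNAL,cv2.CHAIN_APPROX_NONE)
for c in cs:
    if cv2.contourArea(cv2.convexHull(c))>500: print("sq",rect(onz("wrist",c[:,0,:],.005,ca)))
hull=cv2.convexHull(q.astype(np.int32)); ap=cv2.approxPolyDP(hull,8,True)[:,0]; P=onz("wrist",ap,.005,ca); print("plate corners",P[:,:2].round(4).tolist())
h=cv2.cvtColor(b,cv2.COLOR_BGR2HSV)
for p in [(410,60),(450,140),(405,140),(455,60),(470,60),(458,3)]: print(p,h[p[1],p[0]])
c=b[0:165,380:500]; cv2.imwrite("pics/fx.png",cv2.resize(c,None,fx=3.6,fy=3.6,interpolation=cv2.INTER_CUBIC))
E
```

```text
mA (array([ 542. , -159.4]), array([47.9, 49.2]), 6.7)
sq (array([567.6, 286.2]), array([84.8, 41.7]), 39.4)
sq (array([573.2, 355.3]), array([41.6, 84.9]), 39.4)
sq (array([478.7, 294.7]), array([41.8, 83.4]), 40.5)
sq (array([485.2, 362.5]), array([86.1, 42.6]), 39.6)
plate corners [[0.4354, 0.351], [0.5061, 0.4099], [0.5617, 0.4044], [0.6205, 0.3331], [0.6167, 0.2976], [0.5448, 0.2386], [0.4914, 0.2448], [0.4312, 0.3161]]
(410, 60) [ 70   6 129]
(450, 140) [50 10 75]
(405, 140) [105   5 109]
(455, 60) [143   7 148]
(470, 60) [ 19  79 177]
(458, 3) [167  37  48]
```

View pics/fx.png

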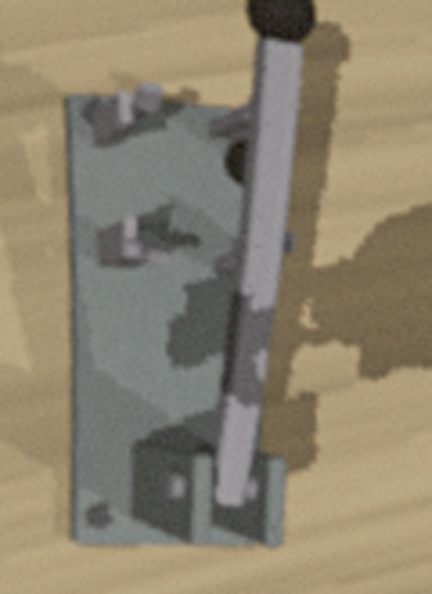

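```bash
python3 - <<'E'
from m import *
a=cv2.imread("pics/w1.png");ca=pickle.load(open("w1.pkl","rb"));b=cv2.imread("pics/w2.png");cb=pickle.load(open("w2.pkl","rb"))
h=cv2.cvtColor(a,cv2.COLOR_BGR2HSV); w=np.zeros(h.shape[:2],np.uint8); w[30:205,235:405]=1
pl=((h[...,1]<45)|(h[...,2]<95)).astype(np.uint8)&w; pl=cv2.morphologyEx(pl,cv2.MORPH_OPEN,np.ones((5,5),np.uint8))
c=max(cv2.findContours(pl,0,1)[0],key=cv2.contourArea)[:,0,:]; print("plate",rect(onz("wrist",c,.005,ca)))
m=((h[...,2]>125)&(h[...,1]<45)).astype(np.uint8)&w
for c in cv2.findContours(m,0,1)[0]:
    if cv2.contourArea(cv2.convexHull(c))>500: print("sq",rect(onz("wrist",c[:,0,:],.005,ca)))
f=lambda x,y:(380+x/3.6,y/3.6)
A,B,C,D=[onz("wrist",f(*p),z,cb)[0] for p,z in [((66,97),.012),((76,541),.012),((283,545),.012),((240,104),.012)]]
print(A,B,C,D,"len",np.linalg.norm(A-B),np.linalg.norm(B-C))
ang=np.arctan2(*(B-A)[[1,0]]); print("fixture x dir deg",np.degrees(ang))
for z in (.08,.1,.12,.14): print("knob",z,onz("wrist",f(282,10),z,cb)[0].round(4))
u=np.array([np.cos(ang),np.sin(ang)]);v=np.array([-u[1],u[0]])
for s in(1,-1): 
  O=A[:2]+u*.042-s*v*.043*-1 if False else A[:2]+u*.042+s*v*.043; print("origin cand",O, "pivot",O+u*.12,"knob0",O-u*.056)
# side view knob too
im,cs=snap("side","s1"); g=cv2.cvtColor(im,cv2.COLOR_BGR2HSV)
m=(g[...,2]<60).astype(np.uint8); m[:165]=0;m[195:]=0;m[:,:310]=0;m[:,340:]=0
c=max(cv2.findContours(m,0,1)[0],key=cv2.contourArea); print("side knob px",cv2.minEnclosingCircle(c)); k=cv2.minEnclosingCircle(c)[0]
o1,d1=ray("side",k);o2,d2=ray("wrist",f(282,10),cb);
t=np.linalg.lstsq(np.array([d1[0],-d2[0]]).T,o2-o1,rcond=None)[0]; print("tri",o1+d1[0]*t[0],o2+d2[0]*t[1])
E
```

```text
plate (array([526.4, 324.1]), array([168.8, 188.8]), 84.8)
sq (array([581.7, 268.6]), array([63.3, 63.1]), 84.6)
sq (array([590.8, 368.3]), array([63. , 63.1]), 85.0)
sq (array([462. , 279.3]), array([62.9, 63.1]), 84.5)
sq (array([471.2, 379.2]), array([62.8, 63.1]), 85.0)
[ 0.46162255 -0.03583604  0.012     ] [ 0.64685983 -0.07963574  0.012     ] [0.67122474 0.01505393 0.012     ] [0.47646293 0.04162183 0.012     ] len 0.19034511570259396 0.09777413659099525
fixture x dir deg -13.30335860580352
knob 0.08 [0.4525 0.0384 0.08  ]
knob 0.1 [0.4576 0.0272 0.1   ]
knob 0.12 [0.4626 0.016  0.12  ]
knob 0.14 [0.4677 0.0048 0.14  ]
origin cand [ 0.51239009 -0.00365441] pivot [ 0.62916994 -0.03126723] knob0 [0.45789283 0.00923157]
origin cand [ 0.49260091 -0.08734664] pivot [ 0.60938075 -0.11495945] knob0 [ 0.43810364 -0.07446066]
side knob px ((323.0, 178.0), 3.6056511402130127)
tri [0.46713723 0.00603344 0.13106099] [0.46589462 0.00876209 0.1329029 ]
```

The plate squares measure 63 mm on a 120 x 100 grid, which matches. The fixture is at (0.512, −0.004), turned −13.3°, with the lever at about 0.34 rad and the knob near (0.467, 0.007, 0.132). I'll go above the knob.

```bash
python3 - <<'E'
from h import *
go((.4672,.007,.20),76.7)
E
```

```text
pos [ 0.626  -0.1994  0.3036] ydir 74.6 q6 -1.65 w 0.992 gf 0.0 t 2.8
SHIFT cm [20.77 15.67 10.41] TURN deg [ 0.1 -0.1 -2.1]
```

move_arm(series=[8.5,4.2,3.1,2.1,0,0,0,8.5,4.2,3.1,2.1,0,0,0,8.5,4.2,3.1,2.1,0,0,0,8.5,4.2,3.1,2.1,0,0,0,8.5,4.0,3.2,2.0,0,0,-2.1])

```text
time: 3.42
tool_pos: [0.4648, 0.0085, 0.1993]
tcp_rot: [-0.358, -3.121, -0.002]
wrist_force: [0.4, 0.4, -0.1]
width: 0.997
grip_force: 0.0
```

move_arm(series=[6,0,0,0,0,0,0,6,0,0,0,0,0,0])

```text
time: 3.68
tool_pos: [0.4671, 0.0065, 0.2007]
tcp_rot: [0.359, 3.12, 0.0]
wrist_force: [0.8, -0.3, -0.1]
width: 0.708
grip_force: 0.0
```

```bash
python3 - <<'E'
from m import *
go((.4672,.007,.121),76.7)
im,c=snap("wrist","w3"); pickle.dump(c,open("w3.pkl","wb"))
print("knob proj",proj("wrist",(.4672,.007,.132),c)); print("pocket brackets", proj("wrist",(.5124,-.0037,.012),c))
print("tcp", proj("wrist",read_state()["tool_pos"],c))
cv2.imwrite("pics/w3v.png",im)
E
```

```text
pos [0.4671 0.0065 0.2007] ydir 76.9 q6 -1.38 w 0.708 gf 0.0 t 3.675
SHIFT cm [0.01 0.05 7.97] TURN deg [0.  0.1 0.2]
knob proj [[319.70927384 203.52533146]]
pocket brackets [[319.69312838 209.11188506]]
tcp [[317.87730737 240.98098259]]
```

View pics/w3.png

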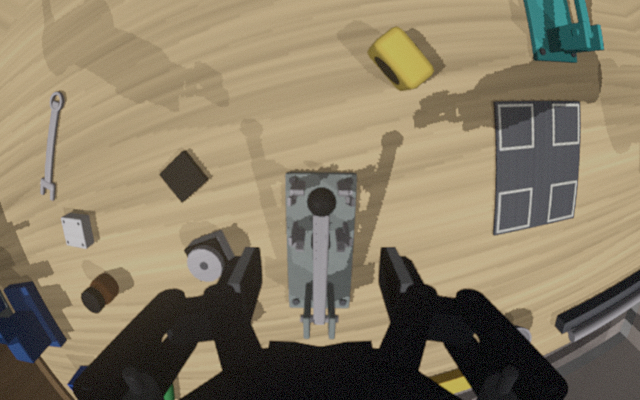

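The picture shows the knob at (321,202) against a predicted (320,203), and the brackets around row 209. I'll descend and grip the ball.

move_arm(series=[6,0,0.1,4,0,0,0,6,0,0,3.9,0,0,0,1.5,0,0,0,0,0,0,1.5,0,0,0,0,0,0,1.5,0,0,0,0,0,0], grip_force=30)

```text
time: 4.35
tool_pos: [0.4695, 0.0058, 0.1236]
tcp_rot: [0.364, 3.116, 0.0]
wrist_force: [-0.6, 0.6, -0.1]
width: 0.179
grip_force: 0.0
```

move_arm(series=[1.5,0,0,0,0,0,0,1.5,0,0,0,0,0,0])

```text
time: 4.6
tool_pos: [0.4679, 0.0061, 0.1221]
tcp_rot: [0.364, 3.119, 0.0]
wrist_force: [-1.2, -0.7, -0.4]
width: 0.173
grip_force: 0.0
```

```bash
python3 - <<'E'
from m import *
im,c=snap("wrist","w4"); pickle.dump(c,open("w4.pkl","wb")); print(proj("wrist",(.4672,.007,.132),c))
ims,cs=snap("side","s4"); print(proj("side",(.4672,.007,.132)))
cv2.imwrite("pics/v4.png",np.hstack([im[150:350,220:420],cv2.resize(ims[110:230,240:400],None,fx=2.5,fy=2.5)[:200] if 0 else cv2.resize(ims[110:230,260:380],(200,200))]))
v=cv2.imread("pics/v4.png"); cv2.imwrite("pics/v4.png",cv2.resize(v,None,fx=2,fy=2,interpolation=2))
E
```

```text
[[319.95266345 245.1251919 ]]
[[322.786964   177.51499695]]
```

View pics/v4.png

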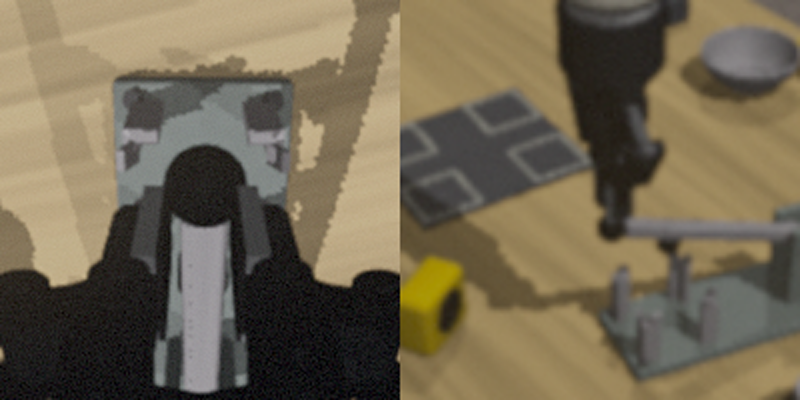

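```bash
python3 - <<'E'
from m import *
c3=pickle.load(open("w3.pkl","rb"));c4=pickle.load(open("w4.pkl","rb"));c2=pickle.load(open("w2.pkl","rb"))
L=[("wrist",(321,202),c3),("wrist",(322.5,242.5),c4),("wrist",(458.3,2.8),c2),("side",(323.3,178.5),None)]
A=np.zeros((3,3));b=np.zeros(3)
for n,p,c in L:
    o,d=ray(n,p,c);d=d[0]/np.linalg.norm(d);M=np.eye(3)-np.outer(d,d);A+=M;b+=M@o
    print(n,[onz(n,p,z,c)[0].round(4).tolist() for z in (.11,.12,.13,.14)])
X=np.linalg.solve(A,b);print("knob",X)
# base front corners in w3 at z=.012 and brackets tops at .061
P=onz("wrist",[(288,172),(357,173)],.012,c3); print("front corners",P, np.linalg.norm(P[0]-P[1]))
P=onz("wrist",[(220+115/2,150+78/2),(220+292/2,150+80/2)],.012,c4); print("front corners",P, np.linalg.norm(P[0]-P[1]),P.mean(0),np.degrees(np.arctan2(*(P[1]-P[0])[[1,0]])))
im=cv2.imread("pics/w4.png"); im[190:300,220:420]=np.clip(im[190:300,220:420].astype(int)*2,0,255); cv2.imwrite("pics/v5.png",cv2.resize(im[200:330,240:400],None,fx=4,fy=4,interpolation=2))
print(read_state()["tool_pos"])
E
```

```text
wrist [[0.4731, 0.0068, 0.11], [0.4699, 0.0075, 0.12], [0.4668, 0.0082, 0.13], [0.4637, 0.0089, 0.14]]
wrist [[0.4761, 0.0066, 0.11], [0.4715, 0.0076, 0.12], [0.4668, 0.0086, 0.13], [0.4622, 0.0096, 0.14]]
wrist [[0.4601, 0.0215, 0.11], [0.4627, 0.0159, 0.12], [0.4652, 0.0103, 0.13], [0.4677, 0.0047, 0.14]]
side [[0.4825, 0.0254, 0.11], [0.4749, 0.0152, 0.12], [0.4673, 0.005, 0.13], [0.4597, -0.0052, 0.14]]
knob [0.46679472 0.00810306 0.13010638]
front corners [[ 0.45876161 -0.02970389  0.012     ]
 [ 0.47837815  0.04959094  0.012     ]] 0.08168524178589773
front corners [[ 0.45824189 -0.03189085  0.012     ]
 [ 0.47822008  0.04882367  0.012     ]] 0.08315023264164077 [0.46823098 0.00846641 0.012     ] 76.09774794959044
[0.46756625 0.00612329 0.12166526]
```

View pics/v5.png

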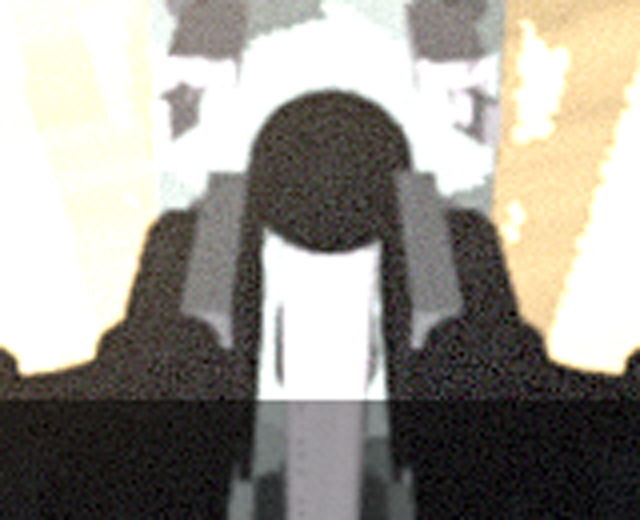

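The ball really is between the pads, so I'll close further.

move_arm(series=[0,0,0,0,0,0,0,0,0,0,0,0,0,0,0,0,0,0,0,0,0], grip_force=30)

```text
time: 5.08
tool_pos: [0.4673, 0.0061, 0.1212]
tcp_rot: [-0.364, -3.12, 0.0]
wrist_force: [0.1, 0.7, 0.7]
width: 0.002
grip_force: 0.0
```

```bash
python3 - <<'E'
from m import *
im,c=snap("wrist","w5"); ims,_=snap("side","s5"); s=read_state(); print(s["q"],s["tool_pos"])
print("tcp,grasp,tips",proj("wrist",[s["tool_pos"]+[0,0,d] for d in (0,.011,-.008)],c))
print("side tcp,grasp,tips",proj("side",[s["tool_pos"]+[0,0,d] for d in (0,.011,-.008)]))
cv2.imwrite("pics/v6.png",np.hstack([cv2.resize(im[190:330,240:400],(457,400)),cv2.resize(ims[130:210,290:358],(340,400),interpolation=2)]))
E
```

```text
[-4.02348539e-02 -6.27005030e-02  2.12383735e+00 -1.42213786e-05
  1.08058819e+00 -1.37888763e+00] [0.46731939 0.0061028  0.12122039]
tcp,grasp,tips [[318.72104726 239.36973392]
 [318.63306926 247.47764011]
 [318.77950554 234.00077149]]
side tcp,grasp,tips [[323.07856593 180.98284188]
 [323.03603867 177.60053324]
 [323.10908505 183.41011013]]
```

View pics/v6.png

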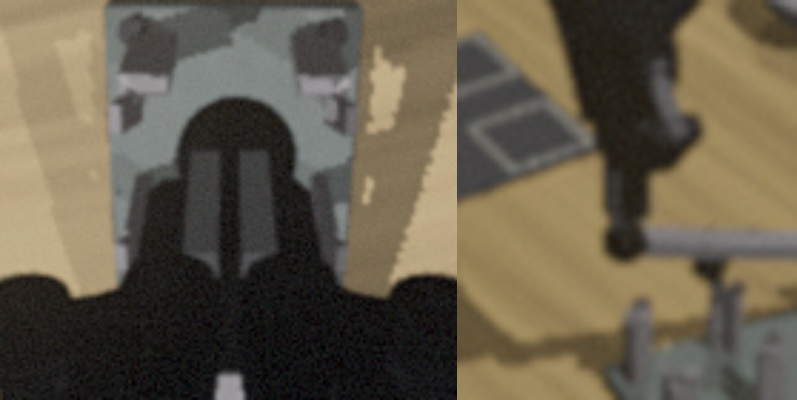

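```bash
python3 - <<'E'
import workcell
print([x for x in dir(workcell) if not x.startswith("__")]); print(getattr(workcell,"tcp_to_tips",None))
from m import *
im=cv2.imread("pics/w5.png"); c=calibration("wrist"); s=read_state(); T=R.from_rotvec(s["tcp_rot"])
# pads' px in w5: tip corners and rear corners of camera-facing sides (pad half width 11mm in x)
for x in (0.,.011):
  for dz in (-.035,-.025,-.015,-.005,.008): print(x,dz,proj("wrist",s["tool_pos"]+T.apply([x,0,dz]),c).round(1), proj("wrist",s["tool_pos"]+T.apply([x,.005,dz]),c).round(1))
g=cv2.cvtColor(im,cv2.COLOR_BGR2GRAY)[225:300,313]; print(g)
E
```

```text
['MotionError', 'calibration', 'finish_job', 'read_camera', 'read_state', 'tcp_to_tips']
0.008
0.0 -0.035 [[318.4 268.7]] [[328.5 268.7]]
0.0 -0.025 [[318.5 259.2]] [[328.1 259.2]]
0.0 -0.015 [[318.6 250.6]] [[327.7 250.6]]
0.0 -0.005 [[318.7 242.9]] [[327.3 242.9]]
0.0 0.008 [[318.8 234. ]] [[326.8 234. ]]
0.011 -0.035 [[318.4 248.9]] [[328.8 248.9]]
0.011 -0.025 [[318.5 240.2]] [[328.3 240.2]]
0.011 -0.015 [[318.6 232.4]] [[327.9 232.4]]
0.011 -0.005 [[318.7 225.4]] [[327.5 225.4]]
0.011 0.008 [[318.8 217.4]] [[327.  217.4]]
[123  75  34  35  40  32  36  39  41  35  30  32  38  32  38  35  41  44
  63  66  61  64  65  65  66  62  62  62  69  64  66  65  70  67  57  65
  59  61  64  62  67  64  65  64  64  60  63  69  62  63  61  66  69  75
  85  85  82  70  49  31  28  32  20  20  23  10  24  27  32  23  16  18
  17  32  28]
```

The closed pads sit above the ball. Both views put the fingertips about 28 mm behind the reported TCP, not 8 mm ahead of it. I'll open, go about 25 mm lower and close again, which is safe on either reading.

move_arm(series=[5,0,0,0,0,0,0,5,0,0.2,0,0,0,0,5,0,0,0,0,0,0,5,0,0,1.2,0,0,0,5,0,0,1.3,0,0,0])

```text
time: 5.8
tool_pos: [0.4677, 0.0081, 0.0954]
tcp_rot: [-0.364, -3.12, -0.0]
wrist_force: [-0.3, 0.5, 0.9]
width: 0.585
grip_force: 0.0
```

move_arm(series=[0,0,0,0,0,0,0,0,0,0,0,0,0,0,0,0,0,0,0,0,0,0,0,0,0,0,0,0])

```text
time: 6.3
tool_pos: [0.467, 0.0077, 0.096]
tcp_rot: [-0.364, -3.119, 0.001]
wrist_force: [-3.4, -2.4, -2.4]
width: 0.252
grip_force: 29.5
```

move_arm(series=[4,0,0,0,0,0,0,4,0,0,0,0,0,0,4,0,0,1.0,0,0,0,0,0,0,0,0,0,0,0,0,0,0,0,0,0], grip_force=40)

```text
time: 6.92
tool_pos: [0.4669, 0.0076, 0.0855]
tcp_rot: [-0.363, -3.119, 0.002]
wrist_force: [-1.0, -2.7, -3.1]
width: 0.254
grip_force: 39.1
```

move_arm(series=[0,0,0,0,0,0,0,0,0,0,0,0,0,0])

```text
time: 7.18
tool_pos: [0.4671, 0.0077, 0.0859]
tcp_rot: [-0.363, -3.119, 0.001]
wrist_force: [-2.4, -4.3, -1.3]
width: 0.25
grip_force: 39.2
```

```bash
python3 - <<'E'
from m import *
im,c=snap("wrist","w6"); ims,_=snap("side","s6"); s=read_state(); print(s["tool_pos"],s["width"],s["grip_force"],s["wrist_force"])
cv2.imwrite("pics/v7.png",np.hstack([cv2.resize(im[190:330,240:400],(457,400)),cv2.resize(ims[130:210,290:358],(340,400),interpolation=2)]))
E
```

```text
[0.46712575 0.00765029 0.0860035 ] 0.2486956956310883 39.20662701129913 [-2.83416069 -4.83048833 -2.82412142]
```

View pics/v7.png

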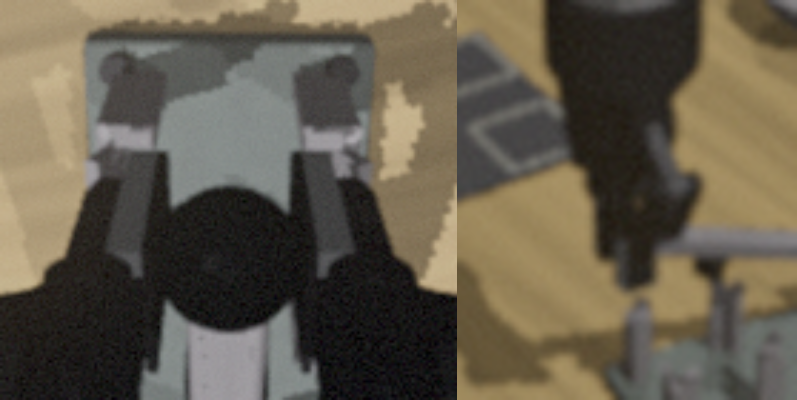

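The ball is now flat between the pads: width 21 mm, grip 39 N, ball about 44 mm behind the reported TCP. I'll swing the lever along its arc.

move_arm(series=[0,-0.9,0,-2.2,0,0,0,0,-1.25,0,-2.15,0,0,0,0,-1.55,0,-1.95,0,0,0,0,-1.8,0,-1.7,0,0,0,0,-2.0,0,-1.4,0,0,0])

```text
time: 7.9
tool_pos: [0.5405, -0.0105, 0.1801]
tcp_rot: [-0.363, -3.119, 0.004]
wrist_force: [-0.9, -7.7, -7.8]
width: 0.254
grip_force: 39.4
```

move_arm(series=[0,-2.2,0,-1.1,0,0,0,0,-2.3,0,-0.8,0,0,0,0,-2.4,0,-0.5,0,0,0,0,-2.1,0,-0.2,0,0,0,0,-1.6,0,0.1,0,0,0])

```text
time: 8.52
tool_pos: [0.6438, -0.036, 0.2053]
tcp_rot: [-0.364, -3.119, 0.006]
wrist_force: [-4.6, -7.9, -1.6]
width: 0.252
grip_force: 39.2
```

move_arm(series=[0,0,0,0,0,0,0,4,0,0,0,0,0,0,5,0,0,0,0,0,0,5,0,0,0,0,0,0,5,0,0,-2,0,0,0])

```text
time: 9.15
tool_pos: [0.6426, -0.033, 0.224]
tcp_rot: [-0.363, -3.117, -0.0]
wrist_force: [-0.5, 0.2, 0.5]
width: 0.586
grip_force: 0.0
```

move_arm(series=[5,0,0,-4,0,0,0,5,0,0,-4,0,0,0,5,2,0,0,0,0,0,5,0,0,0,0,0,0])

```text
time: 9.65
tool_pos: [0.6246, -0.0286, 0.3082]
tcp_rot: [0.363, 3.117, 0.001]
wrist_force: [0.2, 0.3, 1.3]
width: 0.59
grip_force: 0.0
```

```bash
python3 - <<'E'
from m import *
im,c=snap("wrist","w7"); pickle.dump(c,open("w7.pkl","wb")); ims,_=snap("side","s7"); s=read_state(); print(s["tool_pos"],s["q"][5])
u=np.radians(-13.3);u=np.array([np.cos(u),np.sin(u),0]);O=np.array([.5124,-.0037,0])
print("side knob at 1.6:",proj("side",O+u*.12+[0,0,.25]),"pocket wrist",proj("wrist",O+[0,0,.012],c), proj("wrist",O+u*.12+[0,0,.25],c))
p=proj("wrist",O+[0,0,.012],c)[0].astype(int); x0,y0=max(p[0]-65,0),max(p[1]-65,0); print(x0,y0)
cv2.imwrite("pics/v8.png",np.hstack([cv2.resize(im[y0:y0+150,x0:x0+130],(520,600),interpolation=2),cv2.resize(ims[70:230,300:374],(277,600),interpolation=2)]))
E
```

```text
[ 0.62475524 -0.02889499  0.30602793] -1.424928914966965
side knob at 1.6: [[384.17149547 122.23198526]] pocket wrist [[318.50001938  80.1841035 ]] [[316.9867979 213.6776918]]
253 15
```

View pics/v8.png

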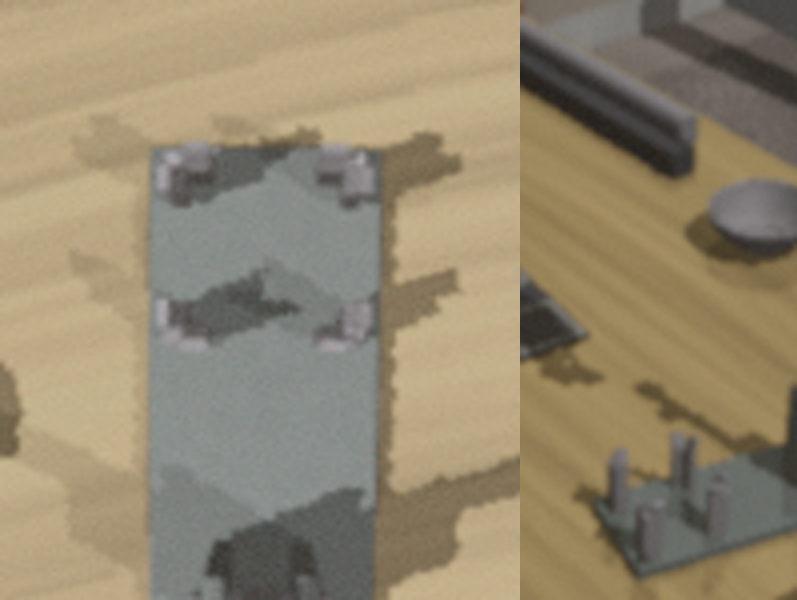

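```bash
python3 - <<'E'
from m import *
c=pickle.load(open("w7.pkl","rb")); f=lambda x,y:(253+x/4,15+y/4)
P=onz("wrist",[f(150,147),f(381,147)],.012,c)[:,:2]; d=P[1]-P[0]; print(P,np.linalg.norm(d),"u dir",np.degrees(np.arctan2(d[1],d[0]))-90)
L=onz("wrist",[f(150,147),f(148,480)],.012,c)[:,:2];Rr=onz("wrist",[f(381,147),f(376,590)],.012,c)[:,:2]
for q in(L,Rr): e=q[1]-q[0]; print("edge dir",np.degrees(np.arctan2(e[1],e[0])))
a=np.radians(-13.5);u=np.array([np.cos(a),np.sin(a)]);print("origin",P.mean(0)+.042*u)
B=onz("wrist",[f(156,146),f(375,146),f(375,349),f(156,349)],.061,c)[:,:2];print("brackets",B.mean(0),np.linalg.norm(B-np.roll(B,1,0),axis=1))
for i in (1,2): e=B[i+0]-B[i-1]; print(np.degrees(np.arctan2(e[1],e[0])))
# knob in wrist image
im=cv2.imread("pics/w7.png"); g=cv2.cvtColor(im,cv2.COLOR_BGR2GRAY)
m=(g<60).astype(np.uint8); m[:175]=0;m[250:]=0;m[:,:270]=0;m[:,370:]=0
for k in cv2.findContours(m,0,1)[0]:
    if cv2.contourArea(k)>200: print("dark",cv2.boundingRect(k),cv2.minEnclosingCircle(k))
from h import go
go((.4617,-.3923,.2),72.4+0)
go((.4617,-.3923,.2),72.4+90)
E
```

```text
[[ 0.46016103 -0.03366827]
 [ 0.47960248  0.04886934]] 0.08479638389837862 u dir -13.254226575281407
edge dir -13.981816558344654
edge dir -13.313164389198574
origin [ 0.51072129 -0.00220417]
brackets [ 0.51149765 -0.00208319] [0.06896092 0.07188875 0.06894545 0.07239918]
76.74572346584935
-13.011920748933827
dark (303, 207, 28, 30) ((315.8125, 221.125), 14.922425270080566)
dark (309, 176, 17, 20) ((317.41571044921875, 185.15133666992188), 10.4242582321167)
pos [ 0.6248 -0.0289  0.306 ] ydir 76.7 q6 -1.42 w 0.586 gf 0.0 t 9.75
SHIFT cm [  7.53 -39.12  10.59] TURN deg [0.  0.1 4.3]
pos [ 0.6248 -0.0289  0.306 ] ydir 76.7 q6 -1.42 w 0.586 gf 0.0 t 9.75
SHIFT cm [  7.53 -39.12  10.59] TURN deg [ -0.    0.1 -85.7]
```

Pocket is at (0.5113, −0.0025), angle −13.3°, confirmed by both the base edge and the brackets; lever is just past upright at about 1.65 rad. Going to the housing.

move_arm(series=[8.5,0.9,-4.9,0,0,0,0,8.5,1,-4.9,1,0,0,0,8.5,0.9,-4.9,2.2,0,0,0,8.5,1,-4.9,2.5,0,0,0,8.5,0.9,-4.9,2.5,0,0,0])

```text
time: 10.38
tool_pos: [0.5218, -0.2581, 0.2221]
tcp_rot: [-0.364, -3.12, -0.0]
wrist_force: [0.4, 0.6, -0.2]
width: 0.994
grip_force: 0.0
```

move_arm(series=[8.5,1,-4.9,2.5,0,0,0,8.5,0.9,-4.9,2.5,0,0,0,8.5,0.9,-4.9,2.4,0,0,4.3,8.5,0,0,0,0,0,0])

```text
time: 10.88
tool_pos: [0.4583, -0.3949, 0.1457]
tcp_rot: [-0.487, -3.098, -0.004]
wrist_force: [0.4, -0.2, 0.9]
width: 1.001
grip_force: 0.0
```

```bash
python3 - <<'E'
from m import *
im,c=snap("wrist","w8"); p=proj("wrist",(.4617,-.3923,.024),c)[0]; print(p)
q=blob(im,p,120,255,60,45); r=rect(onz("wrist",q,.024,c)); print(r, cv2.minAreaRect(q.astype(np.float32)))
go((r[0][0]/1000,r[0][1]/1000,.1),r[2])
E
```

```text
[322.76709831 189.87082347]
(array([ 461.3, -392.3]), array([50.2, 48.5]), 72.2) ((322.5, 189.0), (48.0, 51.0), 90.0)
pos [ 0.4598 -0.3938  0.1472] ydir 72.2 q6 -2.01 w 0.993 gf 0.0 t 10.925
SHIFT cm [-0.11  0.18  4.72] TURN deg [ 0.1 -0.2  0. ]
```

move_arm(series=[6.8,-0.1,0.2,4,0,0,0,6.8,0,0,4,0,0,0,6.8,0,0,3.5,0,0,0,6.8,0,0,1.0,0,0,0,6.8,0,0,0,0,0,0])

```text
time: 11.55
tool_pos: [0.4636, -0.391, 0.0246]
tcp_rot: [-0.479, -3.105, -0.0]
wrist_force: [0.3, -0.3, 0.8]
width: 0.798
grip_force: 0.0
```

move_arm(series=[6.8,0,0,0.5,0,0,0,6.8,0,0,0.5,0,0,0,6.8,0,0,0,0,0,0])

```text
time: 11.92
tool_pos: [0.4629, -0.3917, 0.0145]
tcp_rot: [0.481, 3.104, -0.0]
wrist_force: [1.0, 0.1, -0.0]
width: 0.793
grip_force: 0.0
```

move_arm(series=[6.8,0,0,0.5,0,0,0,6.8,0,0,0.5,0,0,0,6.8,0,0,0,0,0,0])

```text
time: 12.3
tool_pos: [0.4623, -0.3912, 0.0035]
tcp_rot: [-0.481, -3.103, -0.001]
wrist_force: [-0.4, -0.4, -0.2]
width: 0.793
grip_force: 0.0
```

move_arm(series=[6.8,0,0,0.5,0,0,0,6.8,0,0,0,0,0,0,6.8,0,0,0,0,0,0])

```text
time: 12.68
tool_pos: [0.4629, -0.3916, -0.0008]
tcp_rot: [-0.481, -3.105, -0.0]
wrist_force: [-0.2, 0.4, 1.1]
width: 0.795
grip_force: 0.0
```

move_arm(series=[6.8,0,0,0.5,0,0,0,6.8,0,0,0,0,0,0,6.8,0,0,0,0,0,0])

```text
time: 13.05
tool_pos: [0.4628, -0.3916, -0.0058]
tcp_rot: [-0.481, -3.104, -0.0]
wrist_force: [-0.5, -0.1, 0.4]
width: 0.797
grip_force: 0.0
```

move_arm(series=[6.8,0,0,0.5,0,0,0,6.8,0,0,0,0,0,0,6.8,0,0,0,0,0,0])

```text
time: 13.42
tool_pos: [0.4628, -0.3915, -0.0109]
tcp_rot: [-0.481, -3.104, -0.0]
wrist_force: [-0.6, 0.5, -0.1]
width: 0.793
grip_force: 0.0
```

move_arm(series=[6.8,0,0,0.3,0,0,0,6.8,0,0,0,0,0,0,6.8,0,0,0,0,0,0])

```text
time: 13.8
tool_pos: [0.4629, -0.3916, -0.0137]
tcp_rot: [-0.481, -3.105, -0.0]
wrist_force: [0.1, -0.8, 1.0]
width: 0.792
grip_force: 0.0
```

move_arm(series=[6.8,0,0,0.4,0,0,0,6.8,0,0,0,0,0,0,6.8,0,0,0,0,0,0])

```text
time: 14.18
tool_pos: [0.4628, -0.3915, -0.0178]
tcp_rot: [-0.481, -3.104, -0.0]
wrist_force: [1.1, 0.0, -0.0]
width: 0.795
grip_force: 0.0
```

move_arm(series=[6.8,0,0,0.4,0,0,0,6.8,0,0,0,0,0,0,6.8,0,0,0,0,0,0])

```text
time: 14.55
tool_pos: [0.4628, -0.3916, -0.0218]
tcp_rot: [-0.481, -3.104, -0.0]
wrist_force: [0.0, -0.2, -0.3]
width: 0.799
grip_force: 0.0
```

move_arm(series=[6.8,0,0,0.3,0,0,0,6.8,0,0,0,0,0,0,6.8,0,0,0,0,0,0])

```text
time: 14.92
tool_pos: [0.4628, -0.3916, -0.0248]
tcp_rot: [-0.481, -3.105, -0.0]
wrist_force: [0.0, -0.8, -0.0]
width: 0.794
grip_force: 0.0
```

move_arm(series=[6.8,0,0,0.3,0,0,0,6.8,0,0,0,0,0,0,6.8,0,0,0,0,0,0])

```text
time: 15.3
tool_pos: [0.4628, -0.3916, -0.0278]
tcp_rot: [-0.481, -3.104, -0.0]
wrist_force: [0.3, -0.0, -0.2]
width: 0.793
grip_force: 0.0
```

move_arm(series=[4,0,0,0,0,0,0,4,0,0,0,0,0,0,4,0,0,0,0,0,0,4,0,0,0,0,0,0], grip_force=60)

```text
time: 15.8
tool_pos: [0.4633, -0.392, -0.0273]
tcp_rot: [0.481, 3.104, -0.001]
wrist_force: [-0.1, -0.9, 3.0]
width: 0.569
grip_force: 64.3
```

```bash
python3 - <<'E'
from m import *
im,c=snap("wrist","w9"); ims,cs=snap("side","s9"); s=read_state(); print(s["tool_pos"],s["width"],s["grip_force"],s["wrist_force"],s["torque"],s["tcp_rot"])
p=proj("side",(.4617,-.3923,.02))[0].astype(int); print(p)
cv2.imwrite("pics/v9.png",np.hstack([cv2.resize(im[130:330,220:420],(400,400)),cv2.resize(ims[p[1]-70:p[1]+30,p[0]-50:p[0]+50],(400,400),interpolation=2)]))
E
```

```text
[ 0.46331953 -0.39206431 -0.02724556] 0.5745696103456656 64.41802024841309 [ 0.69006542 -0.2945025   3.8110239 ] [0.02832423 0.01630651 0.01387403] [ 4.80531637e-01  3.10368631e+00 -1.02956277e-03]
[436 313]
```

The housing is gripped (49 mm, 64 N). A light touch on the bench shows the tips about 28 mm behind the reported TCP, as the images did. Lift and carry.

move_arm(series=[4,0,0,-2,0,0,0,4,0,0,-4,0,0,0,4,0,0,-4,0,0,0,4,0,0,-3.5,0,0,0,4,0,0,0,0,0,0])

```text
time: 16.52
tool_pos: [0.465, -0.3934, 0.1118]
tcp_rot: [0.48, 3.099, -0.006]
wrist_force: [0.4, -0.0, -1.7]
width: 0.57
grip_force: 64.0
```

```bash
python3 - <<'E'
from m import *
s=read_state(); im,c=snap("wrist"); z=.024+s["tool_pos"][2]+.0273; T=R.from_rotvec(s["tcp_rot"])
q=blob(im,proj("wrist",s["tool_pos"]+[0,0,.05],c)[0],120,255,60,45); P=onz("wrist",q,z,c); r=rect(P); print(r)
print("offset in tool mm",T.inv().apply(np.array([*r[0]/1000,z])-s["tool_pos"])*1000)
go((.5131,-.0029,.10),76.7)
E
```

```text
(array([ 474.6, -395.7]), array([49. , 26.1]), 72.5)
offset in tool mm [-10.22652923   0.57659976 -51.23441769]
pos [ 0.4636 -0.3922  0.1092] ydir 72.4 q6 -2.01 w 0.573 gf 64.0 t 16.575
SHIFT cm [ 7.06 38.6   0.85] TURN deg [-0.1  0.2 -4.3]
```

The housing sits about 1.8 mm towards +x in the hand, as expected. I'll carry it over the pocket.

move_arm(series=[4,0.9,4.8,-0.6,0,0,0,4,0.9,4.8,-0.6,0,0,0,4,0.9,4.8,-0.6,0,0,0,4,0.9,4.8,-0.6,0,0,0,4,0.9,4.8,-0.6,0,0,0])

```text
time: 17.2
tool_pos: [0.4907, -0.147, 0.1351]
tcp_rot: [-0.48, -3.1, -0.001]
wrist_force: [0.1, -0.5, -1.7]
width: 0.574
grip_force: 63.9
```

move_arm(series=[4,0.9,4.8,0,0,0,0,4,0.9,4.8,0,0,0,0,4,0.8,5.0,0,0,0,-4.3,4,0,0,0,0,0,0])

```text
time: 17.7
tool_pos: [0.5102, 0.001, 0.1351]
tcp_rot: [-0.356, -3.117, -0.001]
wrist_force: [-0.3, -0.6, -2.1]
width: 0.571
grip_force: 63.9
```

```bash
python3 - <<'E'
from m import *
s=read_state(); im,c=snap("wrist","w10"); z=.024+s["tool_pos"][2]+.0273; T=R.from_rotvec(s["tcp_rot"])
q=blob(im,proj("wrist",s["tool_pos"]+[0,0,.05],c)[0],120,255,60,45); P=onz("wrist",q,z,c); r=rect(P); print(r, (T.inv().apply(P-s["tool_pos"])*1000).min(0),(T.inv().apply(P-s["tool_pos"])*1000).max(0))
print(s["q"],s["wrist_force"])
go((.5131,-.0029,-.013),76.7)
E
```

```text
(array([ 5.207e+02, -5.000e-01]), array([49.1, 26.9]), 74.5) [-23.03640921 -23.81666329 -51.40068757] [  3.88167553  25.22380486 -51.28605439]
[-4.75530520e-02  1.09077606e-02  2.02448280e+00  9.88002145e-04
  1.11037341e+00 -1.39160202e+00] [-0.25904594 -0.57747122 -2.11745426]
pos [ 0.5102 -0.0007  0.1352] ydir 76.9 q6 -1.39 w 0.57 gf 63.9 t 17.75
SHIFT cm [-0.39 -0.13 14.82] TURN deg [-0.1 -0.2  0.2]
```

move_arm(series=[4,-0.4,-0.15,5,0,0,0,4,0,0,4.3,0,0,0,4,0,0,0,0,0,0,4,0,0,0,0,0,0])

```text
time: 18.25
tool_pos: [0.5158, -0.0054, 0.0449]
tcp_rot: [0.366, 3.12, -0.0]
wrist_force: [0.4, 0.3, -0.9]
width: 0.577
grip_force: 63.8
```

```bash
python3 - <<'E'
from m import *
s=read_state(); im,c=snap("wrist","w11"); z=.024+s["tool_pos"][2]+.0273; T=R.from_rotvec(s["tcp_rot"])
go((.5131,-.0029,-.013),76.7)
u=np.radians(-13.3);u=np.array([np.cos(u),np.sin(u),0]);v=np.array([-u[1],u[0],0]);O=np.array([.5113,-.0025,0])
for a,b in ((-1,-1),(-1,1)):
    print("bracket inner corner px",proj("wrist",O+u*a*.0275+v*b*.0275+[0,0,.061],c),"outer",proj("wrist",O+u*a*.0335+v*b*.0335+[0,0,.061],c))
# housing front (camera side) top edge: contrast column profile not needed; show crop
cv2.imwrite("pics/v10.png",cv2.resize(im[130:330,220:420],(600,600),interpolation=2))
E
```

```text
pos [ 0.5169 -0.0054  0.0459] ydir 76.6 q6 -1.4 w 0.574 gf 63.8 t 18.3
SHIFT cm [0.44 0.15 5.89] TURN deg [ 0.   0.1 -0.1]
bracket inner corner px [[268.89010259 194.64111763]] outer [[256.93897601 183.48696943]]
bracket inner corner px [[375.08875792 194.64423092]] outer [[387.02365653 183.50683316]]
```

View pics/v10.png

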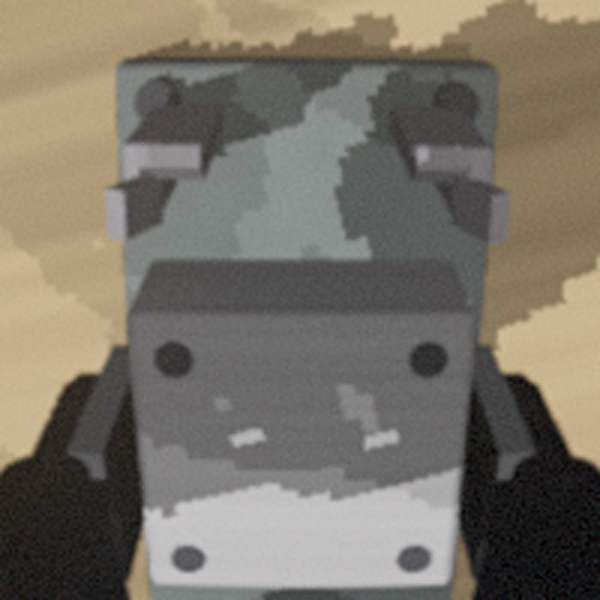

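The picture shows the housing held square, front edge at crop row 312, with the front bracket tops at rows 150–240 centred at crop column 307, which matches the pocket estimate. I need about 4 mm of +x shift, so I'll settle and correct.

move_arm(series=[4,0.4,0.15,0,0,0,0,4,0,0,0,0,0,0,4,0,0,0,0,0,0,4,0,0,0,0,0,0])

```text
time: 18.8
tool_pos: [0.5121, -0.0022, 0.0446]
tcp_rot: [0.364, 3.12, 0.0]
wrist_force: [-0.3, -0.1, -1.9]
width: 0.571
grip_force: 63.9
```

```bash
python3 - <<'E'
from m import *
for i in range(3):
    go((.5131,-.0029,-.013),76.7); read_camera("wrist")
E
```

```text
pos [ 0.5121 -0.0022  0.0446] ydir 76.7 q6 -1.39 w 0.571 gf 63.9 t 18.8
SHIFT cm [-0.11 -0.05  5.76] TURN deg [0. 0. 0.]
pos [ 0.5121 -0.0022  0.0445] ydir 76.7 q6 -1.39 w 0.569 gf 63.9 t 18.85
SHIFT cm [-0.11 -0.05  5.75] TURN deg [0. 0. 0.]
pos [ 0.512  -0.0022  0.0444] ydir 76.7 q6 -1.39 w 0.571 gf 63.9 t 18.9
SHIFT cm [-0.12 -0.04  5.74] TURN deg [0. 0. 0.]
```

move_arm(series=[4,-0.1,-0.05,1.5,0,0,0,4,0,0,1.5,0,0,0,4,0,0,0,0,0,0,4,0,0,0,0,0,0])

```text
time: 19.45
tool_pos: [0.5125, -0.0029, 0.0137]
tcp_rot: [-0.364, -3.119, 0.0]
wrist_force: [-0.1, 0.2, -0.8]
width: 0.576
grip_force: 63.9
```

move_arm(series=[4,0,0,1.0,0,0,0,4,0,0,1.0,0,0,0,4,0,0,0.5,0,0,0,4,0,0,0,0,0,0,4,0,0,0,0,0,0])

```text
time: 20.08
tool_pos: [0.5132, -0.003, -0.0105]
tcp_rot: [0.364, 3.12, 0.0]
wrist_force: [0.8, 0.2, -2.0]
width: 0.572
grip_force: 64.0
```

move_arm(series=[4,0,0,0.3,0,0,0,4,0,0,0.15,0,0,0,4,0,0,0,0,0,0])

```text
time: 20.45
tool_pos: [0.5129, -0.0029, -0.0152]
tcp_rot: [0.364, 3.12, 0.0]
wrist_force: [-0.6, 0.3, -1.2]
width: 0.574
grip_force: 64.1
```

move_arm(series=[7,0,0,0,0,0,0,7,0,0,0,0,0,0,7,0,0,0,0,0,0])

```text
time: 20.82
tool_pos: [0.513, -0.0029, -0.015]
tcp_rot: [0.364, 3.12, 0.0]
wrist_force: [-0.6, -0.4, -1.0]
width: 0.82
grip_force: 0.0
```

move_arm(series=[7,0,0,-2,0,0,0,7,0,0,-5,0,0,0,7,0,0,-6,0,0,0,7,0,0,-6,0,0,0,7,0,0,0,0,0,0])

```text
time: 21.45
tool_pos: [0.5176, -0.0032, 0.1817]
tcp_rot: [0.362, 3.108, 0.001]
wrist_force: [0.2, 0.2, -0.8]
width: 0.821
grip_force: 0.0
```

```bash
python3 - <<'E'
from m import *
s=read_state(); im,c=snap("wrist","w12"); p=proj("wrist",(.5113,-.0025,.036),c)[0]; print(p)
h=cv2.cvtColor(im,cv2.COLOR_BGR2HSV); print(h[int(p[1]),int(p[0])-20:int(p[0])+20:5])
# dots = dark small blobs on housing top
g=cv2.cvtColor(im,cv2.COLOR_BGR2GRAY); x,y=p.astype(int); w=g[y-35:y+35,x-35:x+35]
bh=cv2.morphologyEx(cv2.GaussianBlur(w,(3,3),0),cv2.MORPH_BLACKHAT,np.ones((9,9))); m=(bh>25).astype(np.uint8)
n,l,st,ce=cv2.connectedComponentsWithStats(m)
for i in range(1,n):
    if st[i,4]>4: print(st[i,4], onz("wrist",ce[i]+[x-35,y-35],.036,c)[0].round(4), bh[l==i].max())
go((.434,-.165,.10),24.3)
go((.434,-.165,.10),-65.7)
E
```

```text
[318.28467304 173.11700354]
[[ 15   3 190]
 [ 15   3 191]
 [170   4 189]
 [150   3 187]
 [170   4 189]
 [170   4 187]
 [  0   3 189]
 [165   3 187]]
50 [ 0.4704 -0.0211  0.036 ] 62
53 [0.4826 0.0302 0.036 ] 52
91 [0.4853 0.0136 0.036 ] 37
66 [ 0.4826 -0.0242  0.036 ] 43
37 [0.4956 0.0275 0.036 ] 51
5 [0.4946 0.036  0.036 ] 36
25 [ 0.4908 -0.0154  0.036 ] 95
28 [0.4988 0.0196 0.036 ] 95
27 [ 0.5173 -0.0324  0.036 ] 45
6 [ 0.5183 -0.023   0.036 ] 36
14 [ 0.5255 -0.0243  0.036 ] 58
20 [0.5337 0.0114 0.036 ] 78
26 [ 0.5335 -0.0313  0.036 ] 38
29 [0.5439 0.0132 0.036 ] 43
pos [ 0.5152 -0.0031  0.1783] ydir 76.7 q6 -1.39 w 0.817 gf 0.0 t 21.5
SHIFT cm [  4.24 -17.64   7.78] TURN deg [ 0.2  0.3 52.4]
pos [ 0.5152 -0.0031  0.1783] ydir 76.7 q6 -1.39 w 0.817 gf 0.0 t 21.5
SHIFT cm [  4.24 -17.64   7.78] TURN deg [ -0.1   0.4 -37.6]
```

The housing's dots centre at (0.5122, −0.0022), within 1 mm of the pocket centre, angle 77.1°. Next is the spacer.

move_arm(series=[6.6,1.1,-4.4,1,0,0,0,6.6,1.1,-4.4,2,0,0,0,6.6,1.0,-4.4,2.4,0,0,0,6.6,1.0,-4.4,2.4,0,0,0,6.6,0,0,0,0,0,10.6])

```text
time: 22.12
tool_pos: [0.4264, -0.1652, 0.0923]
tcp_rot: [-0.661, -3.062, -0.002]
wrist_force: [-0.2, 0.8, -0.1]
width: 0.773
grip_force: 0.0
```

move_arm(series=[6.6,0,0,0,0,0,10.6,6.6,0,0,0,0,0,10.6,6.6,0,0,0,0,0,10.6,6.6,0,0,0,0,0,10,6.6,0,0,0,0,0,0])

```text
time: 22.75
tool_pos: [0.4299, -0.1639, 0.0949]
tcp_rot: [-1.7, -2.638, 0.001]
wrist_force: [0.3, -0.3, -0.3]
width: 0.772
grip_force: 0.0
```

move_arm(series=[6.6,0,0,0,0,0,0])

```text
time: 22.88
tool_pos: [0.4306, -0.1642, 0.0957]
tcp_rot: [-1.699, -2.64, 0.0]
wrist_force: [-0.0, -0.2, -0.6]
width: 0.773
grip_force: 0.0
```

```bash
python3 - <<'E'
from m import *
im,c=snap("wrist","w13"); p=proj("wrist",(.433,-.166,.01),c)[0]; print(p)
for hi in (80,90):
    q=blob(im,p,0,hi,45); r=rect(onz("wrist",q,.010,c)); print(r)
go((r[0][0]/1000,r[0][1]/1000,-.026),24.3)
E
```

```text
[322.22701168 200.64298274]
(array([ 431.4, -164.4]), array([48.4, 49.6]), 24.5)
(array([ 431.2, -164.4]), array([49. , 49.6]), 24.6)
pos [ 0.4308 -0.1643  0.096 ] ydir 24.4 q6 -0.84 w 0.775 gf 0.0 t 22.925
SHIFT cm [-0.04  0.04 12.2 ] TURN deg [-0.1 -0.1  0.1]
```

move_arm(series=[6.6,0,0,4,0,0,0,6.6,0,0,4,0,0,0,6.6,0,0,2.5,0,0,0,6.6,0,0,1.2,0,0,0,6.6,0,0,0,0,0,0])

```text
time: 23.55
tool_pos: [0.4309, -0.1643, -0.0208]
tcp_rot: [-1.702, -2.638, 0.0]
wrist_force: [0.5, -1.0, -0.3]
width: 0.771
grip_force: 0.0
```

move_arm(series=[6.6,0,0,0.4,0,0,0,6.6,0,0,0,0,0,0,3,0,0,0,0,0,0,3,0,0,0,0,0,0,3,0,0,0,0,0,0], grip_force=30)

```text
time: 24.18
tool_pos: [0.4321, -0.1649, -0.0233]
tcp_rot: [1.703, 2.638, 0.0]
wrist_force: [-0.6, 0.1, 5.2]
width: 0.573
grip_force: 31.0
```

move_arm(series=[3,0,0,0,0,0,0,3,0,0,0,0,0,0])

```text
time: 24.42
tool_pos: [0.4321, -0.1648, -0.0232]
tcp_rot: [1.703, 2.638, 0.0]
wrist_force: [-1.7, 0.2, 5.9]
width: 0.571
grip_force: 31.0
```

move_arm(series=[3,0,0,-2,0,0,0,3,0,0,-5,0,0,0,3,0,0,-5.5,0,0,0,3,0,0,0,0,0,-10.5,3,0,0,0,0,0,-10.5])

```text
time: 25.05
tool_pos: [0.4323, -0.1649, 0.1023]
tcp_rot: [1.185, 2.906, -0.0]
wrist_force: [0.5, -0.1, -1.0]
width: 0.568
grip_force: 31.5
```

move_arm(series=[3,0,0,0,0,0,-10.5,3,0,0,0,0,0,-10.5,3,0,0,0,0,0,-10.3,3,0,0,0,0,0,0,3,0,0,0,0,0,0])

```text
time: 25.68
tool_pos: [0.4314, -0.1645, 0.1008]
tcp_rot: [0.371, 3.12, -0.0]
wrist_force: [0.8, -0.3, -0.3]
width: 0.574
grip_force: 31.5
```

```bash
python3 - <<'E'
from m import *
go((.5118,-.0023,.10),76.7)
E
```

```text
pos [ 0.4314 -0.1645  0.1008] ydir 76.4 q6 -1.75 w 0.574 gf 31.5 t 25.675
SHIFT cm [-4.01 17.66  0.08] TURN deg [-0.   0.  -0.3]
```

move_arm(series=[3,-1,4.4,0,0,0,0,3,-1,4.4,0,0,0,0,3,-1,4.4,0,0,0,0,3,-1,4.4,0,0,0,-0.3,3,0,0,2,0,0,0])

```text
time: 26.3
tool_pos: [0.5146, -0.0001, 0.0826]
tcp_rot: [0.356, 3.116, 0.002]
wrist_force: [-0.6, -1.5, -0.7]
width: 0.575
grip_force: 31.5
```

move_arm(series=[3,0,0,0,0,0,0,3,0,0,0,0,0,0,3,0,0,0,0,0,0])

```text
time: 26.68
tool_pos: [0.5116, -0.0032, 0.0816]
tcp_rot: [0.361, 3.12, 0.0]
wrist_force: [0.1, -0.7, -0.4]
width: 0.572
grip_force: 31.5
```

```bash
python3 - <<'E'
from m import *
s=read_state(); im,c=snap("wrist","w14"); z=s["tool_pos"][2]+.0232+.010; T=R.from_rotvec(s["tcp_rot"])
q=blob(im,proj("wrist",s["tool_pos"]+T.apply([0.01,0,-.033]),c)[0],0,75,50); P=T.inv().apply(onz("wrist",q,z,c)-s["tool_pos"])*1000; print(P.min(0),P.max(0))
go((.5118,-.0023,.0135),76.7)
E
```

```text
[-19.02208162 -26.50225264 -33.23608833] [ 26.72758732  25.28235744 -33.17275817]
pos [ 0.5116 -0.0032  0.0815] ydir 76.8 q6 -1.4 w 0.573 gf 31.5 t 26.725
SHIFT cm [0.01 0.09 6.8 ] TURN deg [0.  0.1 0.1]
```

move_arm(series=[3,0.1,0.1,2.5,0,0,0,3,0,0,1.5,0,0,0,3,0,0,1.5,0,0,0,3,0,0,1.0,0,0,0,3,0,0,0,0,0,0])

```text
time: 27.35
tool_pos: [0.5096, -0.0014, 0.0148]
tcp_rot: [-0.358, -3.119, 0.0]
wrist_force: [-0.1, -0.0, -0.5]
width: 0.571
grip_force: 31.5
```

move_arm(series=[3,0,0,0.2,0,0,0,3,0,0,0,0,0,0,3,0,0,0,0,0,0])

```text
time: 27.72
tool_pos: [0.5108, -0.0014, 0.0142]
tcp_rot: [0.358, 3.12, 0.0]
wrist_force: [0.5, 0.6, 0.6]
width: 0.568
grip_force: 31.5
```

Release, rise and check the spacer.

move_arm(series=[3,0,0,0.05,0,0,0,6.8,0,0,0,0,0,0,6.8,0,0,0,0,0,0,6.8,0,0,0,0,0,0])

```text
time: 28.22
tool_pos: [0.5104, -0.0014, 0.0133]
tcp_rot: [0.358, 3.121, 0.0]
wrist_force: [0.3, 0.7, 0.2]
width: 0.792
grip_force: 0.0
```

move_arm(series=[6.8,0,0,-2,0,0,0,6.8,0,0,-5,0,0,0,6.8,0,0,-5,0,0,0,6.8,0,0,-5,0,0,0,6.8,0,0,0,0,0,0])

```text
time: 28.85
tool_pos: [0.5143, -0.0016, 0.189]
tcp_rot: [0.357, 3.11, 0.001]
wrist_force: [0.2, 0.8, -0.3]
width: 0.796
grip_force: 0.0
```

```bash
python3 - <<'E'
from m import *
s=read_state(); im,c=snap("wrist","w15"); p=proj("wrist",(.5113,-.0025,.046),c)[0]; print(p, s["tool_pos"])
h=cv2.cvtColor(im,cv2.COLOR_BGR2HSV); print(h[int(p[1]),int(p[0])-32:int(p[0])+36:4,2]); print(h[int(p[1])-32:int(p[1])+36:4,int(p[0]),2])
q=blob(im,p,0,78,40,k=5); P=onz("wrist",q,.046,c); print(rect(P))
go((.633,-.291,.10),20)
go((.633,-.291,.10),76.7)
E
```

```text
[317.59190941 177.39442109] [ 0.51433922 -0.00162562  0.18899704]
[127 125 128  57  47  52  49  51  52  43  60  52  49  52  54  94  83]
[ 78  82  50  58  53  54  44  51  52  53  48  51  54  44 124 137 137]
(array([511. ,  -2.1]), array([62. , 53.3]), 75.6)
pos [ 0.5123 -0.0015  0.186 ] ydir 76.9 q6 -1.39 w 0.794 gf 0.0 t 28.9
SHIFT cm [-18.27 -25.47   8.68] TURN deg [ 0.2  0.3 56.9]
pos [ 0.5123 -0.0015  0.186 ] ydir 76.9 q6 -1.39 w 0.794 gf 0.0 t 28.9
SHIFT cm [-18.27 -25.47   8.68] TURN deg [0.1 0.3 0.2]
```

Spacer in place, about 2 mm off centre, well within tolerance. Now the disc.

move_arm(series=[6.8,-1,-5.5,0,0,0,0,6.8,-2.5,-5.2,1,0,0,0,6.8,-3.5,-4.3,1.8,0,0,0,6.8,-3.8,-3.6,2,0,0,0,6.8,-3.8,-3.5,2,0,0,0])

```text
time: 29.52
tool_pos: [0.6017, -0.2508, 0.1122]
tcp_rot: [-0.359, -3.118, -0.002]
wrist_force: [0.2, 0.1, 1.5]
width: 0.798
grip_force: 0.0
```

move_arm(series=[6.8,-3.7,-3.4,1.9,0,0,0,6.8,0,0,0,0,0,0,6.8,0,0,0,0,0,0,6.8,0,0,0,0,0,0])

```text
time: 30.02
tool_pos: [0.6303, -0.2901, 0.0966]
tcp_rot: [-0.357, -3.121, -0.0]
wrist_force: [-0.1, -1.4, -0.4]
width: 0.796
grip_force: 0.0
```

```bash
cat >> m.py <<'E'
def disc(im,c,xy,z,lo=110,half=45):
    q=blob(im,proj("wrist",(*xy,z),c)[0],lo,255,half,45); P=onz("wrist",q,z,c); (p,r)=cv2.minEnclosingCircle((P[:,:2]*1000).astype(np.float32)); return np.round(p,1),round(r,1),rect(P)
E
python3 - <<'E'
from m import *
im,c=snap("wrist","w16"); d=disc(im,c,(.633,-.291),.012); print(d)
go((d[0][0]/1000,d[0][1]/1000,-.0225),76.7)
E
```

```text
(array([ 632.8, -290.5]), 24.1, (array([ 633.3, -290.5]), array([47.4, 46. ]), 77.0))
pos [ 0.6306 -0.2901  0.0972] ydir 77.0 q6 -1.81 w 0.794 gf 0.0 t 30.075
SHIFT cm [-0.21  0.02 11.97] TURN deg [-0.   0.   0.3]
```

move_arm(series=[6.8,-0.2,0,4,0,0,0,6.8,0,0,4,0,0,0,6.8,0,0,3,0,0,0,6.8,0,0,0.9,0,0,0,6.8,0,0,0,0,0,0])

```text
time: 30.7
tool_pos: [0.6406, -0.3018, -0.0085]
tcp_rot: [0.353, 3.102, -0.023]
wrist_force: [-9.9, -16.7, 37.0]
width: 0.793
grip_force: 20.2
```

move_arm(series=[6.8,0,0,0,0,0,0,3,0,0,0,0,0,0,3,0,0,0,0,0,0,3,0,0,0,0,0,0,3,0,0,0,0,0,0], grip_force=40)

```text
time: 31.32
tool_pos: [0.6392, -0.2951, -0.0145]
tcp_rot: [0.355, 3.107, -0.01]
wrist_force: [1.0, -3.4, 17.9]
width: 0.35
grip_force: 9.2
```

move_arm(series=[6.8,0,0,0,0,0,0,6.8,0,0,0,0,0,0,6.8,0,0,-4,0,0,0,6.8,0,0,-5,0,0,0,6.8,0,0,-3,0,0,0])

```text
time: 31.95
tool_pos: [0.6332, -0.2909, 0.0998]
tcp_rot: [0.357, 3.12, -0.0]
wrist_force: [-0.7, 0.1, -0.2]
width: 0.798
grip_force: 0.0
```

move_arm(series=[6.8,0,0,0,0,0,0,6.8,0,0,0,0,0,0])

```text
time: 32.2
tool_pos: [0.6315, -0.2906, 0.0958]
tcp_rot: [-0.357, -3.119, -0.002]
wrist_force: [1.1, 0.8, -0.9]
width: 0.796
grip_force: 0.0
```

```bash
python3 - <<'E'
from m import *
im,c=snap("wrist","w17"); s=read_state(); print(s["tool_pos"],s["q"])
t,_=snap("top","t2"); sd,_=snap("side","s2")
try: print(disc(im,c,(.633,-.291),.012))
except Exception as e: print(e)
p=proj("side",(.62,-.30,.02))[0].astype(int)
cv2.imwrite("pics/v11.png",np.vstack([np.hstack([im[60:360,:],])[:, 100:540],cv2.resize(np.hstack([sd[p[1]-75:p[1]+75,p[0]-110:p[0]+110],t[90:240,310:530]]),(440,150))]))
E
```

```text
[ 0.63112833 -0.2904659   0.09500736] [-4.67232138e-01  3.83748179e-01  1.65741353e+00  1.12374457e-04
  1.10432751e+00 -1.80984299e+00]
(array([ 632.9, -290.4]), 24.1, (array([ 632.7, -290.4]), array([47.3, 46.5]), 77.0))
```

View pics/v11.png

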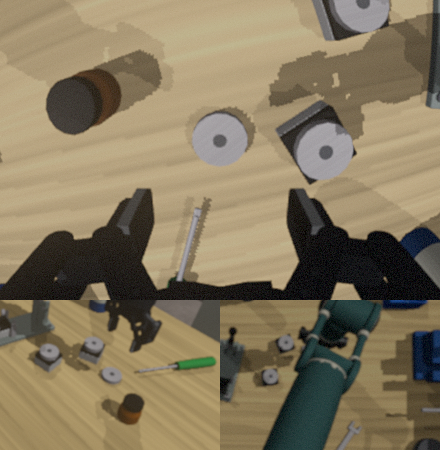

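The view shows the disc at crop (220,138) untouched, the jar upright at (75,100), and mount B's disc at (325,150). Mount B is closer to the disc than before, so it was knocked or moved and my finger met it. I'll measure it again.

```bash
python3 - <<'E'
from m import *
im=cv2.imread("pics/w17.png"); c=calibration("wrist")
for seed in ((425,210),):
  for hi in (150,):
    q=blob(im,seed,110,255,40,45); P=onz("wrist",q,.046,c); print("mB disc",cv2.minEnclosingCircle((P[:,:2]*1000).astype(np.float32)),rect(P))
# rubber corners picked from v11: (276,128),(322,100)?,(352,150),(318,183) -> +100,+60
print(rect(onz("wrist",np.array([(276,128),(323,101),(354,152),(318,184)])+[100,60],.034,c)))
q=blob(im,(460,70),110,255,45,45); P=onz("wrist",q,.046,c); print("mA",cv2.minEnclosingCircle((P[:,:2]*1000).astype(np.float32)))
o=cv2.imread("pics/w16.png"); q=blob(o,(425,210),110,255,40,45); P=onz("wrist",q,.046,c);print("before, w16",cv2.minEnclosingCircle((P[:,:2]*1000).astype(np.float32)))
u=proj("wrist",[(.633,-.291,.012)],c);print(u)
for f in(20,-70,-40,140): go((.6329,-.2904,-.0225),f)
E
```

```text
mB disc ((649.5596313476562, -210.54574584960938), 23.868715286254883) (array([ 650. , -210.9]), array([47.3, 46. ]), 50.6)
(array([ 644.8, -211.3]), array([62.8, 42.4]), 26.1)
mA ((541.3446655273438, -161.576416015625), 23.960603713989258)
before, w16 ((648.7582397460938, -216.8331298828125), 23.843103408813477)
[[319.17863659 201.04892015]]
pos [ 0.6311 -0.2906  0.0946] ydir 76.9 q6 -1.81 w 0.799 gf 0.0 t 32.35
SHIFT cm [-0.22  0.05 11.71] TURN deg [-0.1 -0.3 56.9]
pos [ 0.6311 -0.2906  0.0946] ydir 76.9 q6 -1.81 w 0.799 gf 0.0 t 32.35
SHIFT cm [-0.22  0.05 11.71] TURN deg [  0.1  -0.2 -33.1]
pos [ 0.6311 -0.2906  0.0946] ydir 76.9 q6 -1.81 w 0.799 gf 0.0 t 32.35
SHIFT cm [-0.22  0.05 11.71] TURN deg [  0.2  -0.2 -63.1]
pos [ 0.6311 -0.2906  0.0946] ydir 76.9 q6 -1.81 w 0.799 gf 0.0 t 32.35
SHIFT cm [-0.22  0.05 11.71] TURN deg [  0.2  -0.2 -63.1]
```

Mount B had been knocked to (0.649, −0.211), close to the disc. It is still upright. I'll turn the grip so the fingers clear it.

move_arm(series=[6.8,-0.2,0,0,0,0,9.5,6.8,0,0,0,0,0,9.5,6.8,0,0,0,0,0,9.5,6.8,0,0,0,0,0,9.5,6.8,0,0,0,0,0,9.5])

```text
time: 32.98
tool_pos: [0.6337, -0.2917, 0.0953]
tcp_rot: [-1.591, -2.705, 0.0]
wrist_force: [-0.3, -0.2, -1.0]
width: 0.796
grip_force: 0.0
```

move_arm(series=[6.8,0,0,0,0,0,9.5,6.8,0,0,3,0,0,0,6.8,0,0,2,0,0,0,6.8,0,0,0,0,0,0,6.8,0,0,0,0,0,0])

```text
time: 33.6
tool_pos: [0.6348, -0.2922, 0.0472]
tcp_rot: [-1.804, -2.572, 0.0]
wrist_force: [-0.6, 0.0, -0.1]
width: 0.795
grip_force: 0.0
```

```bash
python3 - <<'E'
from m import *
im,c=snap("wrist","w18"); print(disc(im,c,(.6329,-.2904),.012)); go((.6329,-.2904,-.0215),20)
E
```

```text
(array([ 633.5, -290.4]), 23.9, (array([ 633.3, -290.5]), array([47.2, 47. ]), 1.6))
pos [ 0.6354 -0.2925  0.0481] ydir 19.9 q6 -0.81 w 0.797 gf 0.0 t 33.65
SHIFT cm [ 0.29 -0.17  6.96] TURN deg [ 0.   0.1 -0.1]
```

move_arm(series=[6.8,0.25,-0.1,3,0,0,0,6.8,0,0,2.5,0,0,0,6.8,0,0,0,0,0,0,6.8,0,0,0,0,0,0])

```text
time: 34.15
tool_pos: [0.6342, -0.2908, -0.006]
tcp_rot: [1.803, 2.57, 0.001]
wrist_force: [0.9, -0.2, 0.6]
width: 0.794
grip_force: 0.0
```

move_arm(series=[6.8,0,0,1.3,0,0,0,6.8,0,0,0,0,0,0,6.8,0,0,0,0,0,0])

```text
time: 34.52
tool_pos: [0.6329, -0.2902, -0.0207]
tcp_rot: [-1.804, -2.572, 0.0]
wrist_force: [-0.6, 0.1, 0.4]
width: 0.795
grip_force: 0.0
```

move_arm(series=[3,0,0,0,0,0,0,3,0,0,0,0,0,0,3,0,0,0,0,0,0,3,0,0,0,0,0,0], grip_force=40)

```text
time: 35.02
tool_pos: [0.6336, -0.2904, -0.0199]
tcp_rot: [1.803, 2.571, 0.0]
wrist_force: [-0.9, 0.8, 4.8]
width: 0.531
grip_force: 40.6
```

move_arm(series=[3,0,0,-2,0,0,0,3,0,0,-5,0,0,0,3,0,0,-6,0,0,0,3,0,0,-3,0,0,-9.5,3,0,0,0,0,0,-9.5])

```text
time: 35.65
tool_pos: [0.6353, -0.2915, 0.1451]
tcp_rot: [1.344, 2.831, -0.001]
wrist_force: [-0.0, 0.0, -2.0]
width: 0.53
grip_force: 41.3
```

move_arm(series=[3,0,0,0,0,0,-9.5,3,0,0,0,0,0,-9.5,3,0,0,0,0,0,-9.4,3,0,0,0,0,0,-9.4,3,0,0,0,0,0,0])

```text
time: 36.28
tool_pos: [0.6325, -0.29, 0.1395]
tcp_rot: [-0.367, -3.12, -0.0]
wrist_force: [0.2, -1.0, -1.4]
width: 0.531
grip_force: 41.3
```

```bash
python3 - <<'E'
from m import *
go((.5115,-.0022,.14),76.7)
E
```

```text
pos [ 0.6325 -0.29    0.1395] ydir 76.6 q6 -1.8 w 0.531 gf 41.3 t 36.275
SHIFT cm [18.44 25.19 -0.04] TURN deg [ 0.  -0.  -0.1]
```

move_arm(series=[3,4.6,4.0,0,0,0,0,3,4.4,4.2,0,0,0,0,3,4.2,4.2,0,0,0,0,3,3.2,4.4,0,0,0,0,3,1.5,4.5,0,0,0,0])

```text
time: 36.9
tool_pos: [0.5058, -0.0403, 0.1394]
tcp_rot: [-0.37, -3.119, -0.0]
wrist_force: [0.3, 0.7, -0.6]
width: 0.529
grip_force: 41.4
```

move_arm(series=[3,0.5,3.9,0,0,0,0,3,0,0,4,0,0,0,3,0,0,0,0,0,0,3,0,0,0,0,0,0,3,0,0,0,0,0,0])

```text
time: 37.52
tool_pos: [0.5131, -0.0032, 0.1009]
tcp_rot: [0.366, 3.118, 0.0]
wrist_force: [0.4, 0.1, -2.0]
width: 0.528
grip_force: 41.6
```

```bash
python3 - <<'E'
from m import *
s=read_state(); im,c=snap("wrist","w19"); T=R.from_rotvec(s["tcp_rot"]); z=s["tool_pos"][2]+.0199+.012
q=blob(im,proj("wrist",s["tool_pos"]+T.apply([0.005,0,-.032]),c)[0],85,255,60,45); P=T.inv().apply(onz("wrist",q,z,c)-s["tool_pos"])*1000; print(P.min(0),P.max(0))
go((.5115,-.0022,.0265),76.7)
E
```

```text
[-33.21705993 -22.98532293 -32.00116366] [ 36.08819271  23.54239658 -31.8067972 ]
pos [ 0.513  -0.0032  0.1008] ydir 76.6 q6 -1.39 w 0.527 gf 41.6 t 37.575
SHIFT cm [0.19 0.06 7.43] TURN deg [ 0.   0.1 -0.1]
```

move_arm(series=[3,0.15,0.05,3,0,0,0,3,0,0,2,0,0,0,3,0,0,1,0,0,0,3,0,0,0.9,0,0,0,3,0,0,0,0,0,0])

```text
time: 38.2
tool_pos: [0.5105, -0.0019, 0.0302]
tcp_rot: [-0.364, -3.12, 0.0]
wrist_force: [-0.5, -0.0, -1.2]
width: 0.528
grip_force: 41.6
```

move_arm(series=[3,0,0,0,0,0,0,3,0,0,0,0,0,0])

```text
time: 38.45
tool_pos: [0.5112, -0.0018, 0.031]
tcp_rot: [0.364, 3.119, 0.0]
wrist_force: [0.3, -0.2, -1.4]
width: 0.53
grip_force: 41.6
```

move_arm(series=[3,0,0,0.4,0,0,0,3,0,0,0,0,0,0,3,0,0,0.05,0,0,0])

```text
time: 38.83
tool_pos: [0.5105, -0.0017, 0.0261]
tcp_rot: [-0.364, -3.12, -0.0]
wrist_force: [-2.2, 0.2, 4.1]
width: 0.528
grip_force: 42.2
```

move_arm(series=[6.8,0,0,0,0,0,0,6.8,0,0,0,0,0,0,6.8,0,0,0,0,0,0])

```text
time: 39.2
tool_pos: [0.5106, -0.0018, 0.0258]
tcp_rot: [0.364, 3.12, -0.0]
wrist_force: [0.5, -0.2, 0.2]
width: 0.797
grip_force: 0.0
```

move_arm(series=[6.8,0,0,-2,0,0,0,6.8,0,0,-5,0,0,0,6.8,0,0,-5,0,0,0,6.8,0,0,-5,0,0,0,6.8,0,0,0,0,0,0])

```text
time: 39.83
tool_pos: [0.5144, -0.002, 0.2015]
tcp_rot: [0.363, 3.11, 0.001]
wrist_force: [-0.2, -0.3, -0.4]
width: 0.799
grip_force: 0.0
```

```bash
python3 - <<'E'
from m import *
s=read_state(); im,c=snap("wrist","w20"); print(disc(im,c,(.5113,-.0025),.058,150)); print(disc(im,c,(.5113,-.0025),.058,130))
# lever knob at ~1.65: above pivot
u=np.radians(-13.3);u=np.array([np.cos(u),np.sin(u),0]);O=np.array([.5113,-.0025,0])
ims,_=snap("side","s20"); g=cv2.cvtColor(ims,cv2.COLOR_BGR2GRAY)
for th in (1.5,1.6,1.65,1.7): print(th,proj("side",O+u*(.12-.176*np.cos(th))+[0,0,.074+.176*np.sin(th)]),proj("wrist",O+u*(.12-.176*np.cos(th))+[0,0,.074+.176*np.sin(th)],c))
m=(g<50).astype(np.uint8); m[:,:360]=0;m[:,420:]=0;m[:95]=0;m[150:]=0
for k in cv2.findContours(m,0,1)[0]:
    if cv2.contourArea(k)>15: print("side dark",cv2.boundingRect(k),cv2.minEnclosingCircle(k))
gw=cv2.cvtColor(im,cv2.COLOR_BGR2GRAY)
E
```

```text
(array([511.1,  -1.5]), 23.2, (array([510.9,  -1.6]), array([45.4, 45.6]), 47.4))
(array([531.3,  -8.3]), 44.6, (array([523.4,  -6.9]), array([72.2, 72. ]), 76.8))
1.5 [[379.07481859 123.43705876]] [[316.85900132 410.55003656]]
1.6 [[385.31284276 121.75581196]] [[316.9997786  423.64622309]]
1.65 [[388.3764428  121.15999011]] [[317.07042854 428.84932139]]
1.7 [[391.3894992  120.72836654]] [[317.1403049  433.22764717]]
side dark (378, 140, 6, 7) ((380.9482727050781, 142.7413787841797), 3.424241065979004)
side dark (385, 119, 8, 9) ((388.0, 123.0), 4.472236156463623)
side dark (371, 95, 49, 24) ((395.0, 106.5), 26.613065719604492)
```

The disc is centred at (0.5111, −0.0015), and the lever is still at about 1.645 rad. Go to the knob to lower it.

```bash
python3 - <<'E'
from m import *
go((.6407,-.0331,.305),76.7)
E
```

```text
pos [ 0.5108 -0.0017  0.1963] ydir 76.7 q6 -1.39 w 0.794 gf 0.0 t 39.925
SHIFT cm [-13.38  -0.06 -10.85] TURN deg [0.  0.1 0. ]
```

move_arm(series=[5,0,0,-5.5,0,0,0,5,0,0,-5.4,0,0,0,5,-4.5,0,0,0,0,0,5,-4.5,0,0,0,0,0,5,-4.4,0,0,0,0,0])

```text
time: 40.55
tool_pos: [0.6411, -0.0328, 0.302]
tcp_rot: [-0.363, -3.117, 0.0]
wrist_force: [-0.2, -0.7, 0.7]
width: 0.583
grip_force: 0.0
```

move_arm(series=[5,0,0,0,0,0,0,5,0,0,0,0,0,0,5,0,0,3,0,0,0,5,0,0,0,0,0,0,5,0,0,0,0,0,0])

```text
time: 41.18
tool_pos: [0.6403, -0.0323, 0.2755]
tcp_rot: [0.363, 3.12, 0.0]
wrist_force: [0.2, -0.7, -0.4]
width: 0.588
grip_force: 0.0
```

```bash
python3 - <<'E'
from m import *
im,c=snap("wrist","w21"); g=cv2.cvtColor(im,cv2.COLOR_BGR2GRAY); K=np.array((.6407,-.0331,.2495))
p=proj("wrist",K,c)[0];print("pred",p); x,y=p.astype(int)
m=(g<55).astype(np.uint8); m[:y-45]=0;m[y+45:]=0;m[:,:x-40]=0;m[:,x+40:]=0
for k in cv2.findContours(m,0,1)[0]:
    if cv2.contourArea(k)>100: print(cv2.boundingRect(k),cv2.minEnclosingCircle(k))
go((.6407,-.0331,.2055),76.7)
E
```

```text
pred [317.94674051 224.02879647]
(299, 261, 28, 8) ((312.5, 267.5), 13.509356498718262)
(300, 201, 33, 34) ((315.9375, 217.5), 17.03326988220215)
(307, 179, 20, 9) ((316.5, 181.0), 9.708344459533691)
pos [ 0.6408 -0.0324  0.2762] ydir 76.7 q6 -1.43 w 0.582 gf 0.0 t 41.225
SHIFT cm [ 0.01 -0.07  7.07] TURN deg [0.  0.1 0. ]
```

move_arm(series=[5,0.3,-0.1,3.5,0,0,0,5,0,0,3.5,0,0,0,5,0,0,0,0,0,0,0,0,0,0,0,0,0,0,0,0,0,0,0,0], grip_force=40)

```text
time: 41.85
tool_pos: [0.6388, -0.0349, 0.2079]
tcp_rot: [0.363, 3.117, -0.006]
wrist_force: [-2.7, -5.6, 1.6]
width: 0.252
grip_force: 39.0
```

move_arm(series=[0,0,0,0,0,0,0,0,0,0,0,0,0,0,0,0,0,0,0,0,0])

```text
time: 42.22
tool_pos: [0.6388, -0.0349, 0.2079]
tcp_rot: [0.364, 3.117, -0.005]
wrist_force: [-1.6, -4.6, 1.3]
width: 0.253
grip_force: 39.0
```

move_arm(series=[0,2.15,0,0,0,0,0,0,2.45,0,0.35,0,0,0,0,2.35,0,0.7,0,0,0,0,2.25,0,1.0,0,0,0,0,2.1,0,1.3,0,0,0])

```text
time: 42.85
tool_pos: [0.5304, -0.0081, 0.1763]
tcp_rot: [0.363, 3.112, -0.002]
wrist_force: [-0.2, -3.2, 5.6]
width: 0.252
grip_force: 41.5
```

move_arm(series=[0,1.9,0,1.6,0,0,0,0,1.65,0,1.85,0,0,0,0,1.35,0,2.05,0,0,0,0,1.05,0,2.2,0,0,0,0,0.75,0,2.3,0,0,0])

```text
time: 43.48
tool_pos: [0.464, 0.0083, 0.0735]
tcp_rot: [0.363, 3.117, -0.0]
wrist_force: [0.6, -2.0, 2.3]
width: 0.256
grip_force: 44.3
```

move_arm(series=[0,0.2,0,1.0,0,0,0,0,0,0,0,0,0,0,0,0,0,0,0,0,0])

```text
time: 43.85
tool_pos: [0.4612, 0.0091, 0.062]
tcp_rot: [0.364, 3.12, 0.0]
wrist_force: [-1.6, 1.2, 0.1]
width: 0.25
grip_force: 44.3
```

move_arm(series=[0,0.1,0,1.0,0,0,0,0,0.05,0,0.9,0,0,0,0,0,0,0.3,0,0,0,0,0,0,0,0,0,0,0,0,0,0,0,0,0])

```text
time: 44.48
tool_pos: [0.4592, 0.0095, 0.0392]
tcp_rot: [-0.364, -3.12, -0.0]
wrist_force: [-3.2, 2.4, -1.4]
width: 0.248
grip_force: 44.5
```

move_arm(series=[0,0,0,0.2,0,0,0,0,0,0,0,0,0,0,0,0,0,0,0,0,0])

```text
time: 44.85
tool_pos: [0.4591, 0.0095, 0.0373]
tcp_rot: [-0.364, -3.12, -0.0]
wrist_force: [-4.3, 3.5, 0.9]
width: 0.255
grip_force: 44.5
```

move_arm(series=[0,0,0,0.2,0,0,0,0,0,0,0,0,0,0,0,0,0,0,0,0,0])

```text
time: 45.22
tool_pos: [0.4589, 0.0095, 0.0352]
tcp_rot: [-0.364, -3.12, -0.0]
wrist_force: [-4.6, 3.7, 0.3]
width: 0.249
grip_force: 44.5
```

move_arm(series=[0,0,0,0.2,0,0,0,0,0,0,0,0,0,0,0,0,0,0,0,0,0])

```text
time: 45.6
tool_pos: [0.4593, 0.0094, 0.0332]
tcp_rot: [0.364, 3.12, 0.0]
wrist_force: [-2.1, 3.4, -0.4]
width: 0.252
grip_force: 44.5
```

move_arm(series=[0,0,0,0.2,0,0,0,0,0,0,0,0,0,0,0,0,0,0,0,0,0])

```text
time: 45.98
tool_pos: [0.4592, 0.0094, 0.0313]
tcp_rot: [0.364, 3.12, 0.0]
wrist_force: [-1.9, 4.1, 0.6]
width: 0.254
grip_force: 44.5
```

```bash
python3 - <<'E'
from m import *
for f in ("w6","w22"):
    if f=="w22": im,c=snap("wrist","w22")
    else: im=cv2.imread("pics/w6.png")
    g=cv2.GaussianBlur(cv2.cvtColor(im,cv2.COLOR_BGR2GRAY),(3,3),0)
    print(f,g[235:320:3,320])
s=read_state();print(s["tool_pos"])
ims,_=snap("side","s22"); g=cv2.cvtColor(ims,cv2.COLOR_BGR2GRAY)
u=np.radians(-13.3);u=np.array([np.cos(u),np.sin(u),0]);O=np.array([.5113,-.0025,0])
for th in (0,.03,.1): 
    d=np.array([-np.cos(th)*u[0],-np.cos(th)*u[1],np.sin(th)]);n=np.array([np.sin(th)*u[0],np.sin(th)*u[1],np.cos(th)])
    print(th,[proj("side",O+u*.12+[0,0,.074]+d*L+n*.006)[0].round(1).tolist() for L in (.06,.1,.14)])
print([ (x,np.where(np.abs(np.diff(g[150:230,x].astype(int)))>18)[0]+150) for x in (340,350,360)])
E
```

```text
w6 [140 139 139 139 139 135 120  35  26  27  28  25  26  24  28  27  25  29
  25  19  25  21  24  28 141 154 153 154 154]
w22 [ 81  56  64  72  72  75  40  29  25  25  25  28  26  26  21  29  28  24
  23  22  20  16  19  76 151 154 155 154 154]
[0.45923426 0.00942811 0.03130252]
0 [[358.2, 182.4], [345.0, 186.3], [331.5, 190.3]]
0.03 [[358.3, 181.9], [345.1, 185.4], [331.6, 189.1]]
0.1 [[358.6, 180.6], [345.5, 183.3], [332.0, 186.1]]
[(340, array([190, 191, 192, 195, 196, 203, 204, 205, 206])), (350, array([192, 193])), (360, array([], dtype=int64))]
```

move_arm(series=[0,0,0,0.2,0,0,0,0,0,0,0,0,0,0,0,0,0,0,0,0,0])

```text
time: 46.45
tool_pos: [0.4592, 0.0094, 0.0295]
tcp_rot: [-0.364, -3.12, -0.0]
wrist_force: [-3.7, 4.2, 2.1]
width: 0.25
grip_force: 44.7
```

move_arm(series=[0,0,0,0.2,0,0,0,0,0,0,0,0,0,0,0,0,0,0,0,0,0])

```text
time: 46.82
tool_pos: [0.4597, 0.0093, 0.0287]
tcp_rot: [0.365, 3.12, 0.0]
wrist_force: [-5.8, 4.1, 10.0]
width: 0.249
grip_force: 45.5
```

Contact: 10 N as the foot meets the stack. Release and verify.

move_arm(series=[5,0,0,0,0,0,0,5,0,0,0,0,0,0,5,0,0,0,0,0,0,5,0,0,-5,0,0,0,5,0,0,-5,0,0,0])

```text
time: 47.45
tool_pos: [0.4584, 0.0092, 0.1275]
tcp_rot: [-0.364, -3.118, 0.001]
wrist_force: [0.7, -0.6, 0.4]
width: 0.588
grip_force: 0.0
```

move_arm(series=[5,-2,-4,-3,0,0,0,5,-3,-5,0,0,0,0,5,-3,-5,0,0,0,0,5,0,0,0,0,0,0,5,0,0,0,0,0,0])

```text
time: 48.08
tool_pos: [0.5043, -0.1452, 0.1567]
tcp_rot: [-0.365, -3.119, -0.001]
wrist_force: [0.0, 1.3, -0.5]
width: 0.581
grip_force: 0.0
```

```bash
python3 - <<'E'
from m import *
u=np.radians(-13.3);u=np.array([np.cos(u),np.sin(u),0]);O=np.array([.5113,-.0025,0]); s=read_state(); print(s["tool_pos"])
im,c=snap("wrist","w23"); ims,_=snap("side","s23"); g=cv2.cvtColor(ims,cv2.COLOR_BGR2GRAY);gw=cv2.cvtColor(im,cv2.COLOR_BGR2GRAY)
def dark(g,p,h,t):
    x,y=p.astype(int);m=np.zeros_like(g);a,b=max(0,y-h),max(0,x-h);m[a:y+h,b:x+h]=(g[a:y+h,b:x+h]<t)
    for k in cv2.findContours(m,0,1)[0]:
        if cv2.contourArea(k)>12: print("  ",cv2.contourArea(k),cv2.minEnclosingCircle(k))
for th in (0,.03,.07):
    K=O+u*(.12-.176*np.cos(th))+[0,0,.074+.176*np.sin(th)]; a,b=proj("side",K)[0],proj("wrist",K,c)[0]; print(th,a,b)
dark(g,a,15,60); dark(gw,b,45,50)
print(disc(im,c,(.5113,-.0025),.058,140))
E
```

```text
[ 0.5042518  -0.14521918  0.15666306]
0 [319.10910799 195.68583452] [479.73163372 109.20668374]
0.03 [319.10265519 194.16288012] [482.57917906 109.50416366]
0.07 [319.1801399  192.09238411] [486.50314578 110.21365927]
   18.5 ((330.18182373046875, 199.86363220214844), 5.005263328552246)
   43.0 ((320.0, 195.5), 4.272101879119873)
   145.5 ((457.0, 147.0), 17.46434783935547)
   454.5 ((482.0, 109.0), 13.038504600524902)
(array([537.1,   4.4]), 21.2, (array([537. ,   4.7]), array([14.7, 40.8]), 75.2))
```

Knob readings put the lever at 0–0.03 rad, so it is closed on the stack. Now the mounts.

```bash
cat >> m.py <<'E'
def mount(im,c,xy,t=75):
    d=disc(im,c,xy,.046); ctr=np.array([*d[0]/1000])
    g=cv2.cvtColor(im,cv2.COLOR_BGR2HSV)[...,2]; ys,xs=np.where(cv2.GaussianBlur(g,(3,3),0)<t)
    P=onz("wrist",np.c_[xs,ys],.034,c)[:,:2]; r=np.linalg.norm(P-ctr,axis=1); Q=P[(r<.037)&(r>.0245)]
    # direction of the four corners: 4-fold mean angle weighted by radius
    a=np.arctan2(*(Q-ctr).T[::-1]); far=r[(r<.037)&(r>.0245)]>.028
    z=np.exp(4j*a[far]).mean(); return d[:2],"n",len(Q),"coh",round(abs(z),2),"side angle",round((np.degrees(np.angle(z))/4+45)%90,1),rect(np.c_[Q,Q[:,0]])
E
python3 - <<'E'
from m import *
im=cv2.imread("pics/w23.png"); c=calibration("wrist")
for xy in ((.5413,-.1616),(.6495,-.2105)):
    print(proj("wrist",(*xy,.046),c))
    for t in (65,75,85): 
        try: print(mount(im,c,xy,t))
        except Exception as e: print("x",e)
im,c2=cv2.imread("pics/w2.png"),pickle.load(open("w2.pkl","rb"))
print("w2",mount(im,c2,(.5413,-.1606)),mount(im,c2,(.653,-.1776)))
E
```

```text
[[310.60299211 229.41036286]]
((array([ 541.3, -159.4]), 24.1), 'n', 332, 'coh', np.float64(0.86), 'side angle', np.float64(6.9), (array([ 539.3, -158.3]), array([49.1, 47.5]), 6.8))
((array([ 541.3, -159.4]), 24.1), 'n', 419, 'coh', np.float64(0.81), 'side angle', np.float64(7.0), (array([ 539. , -158.4]), array([50.4, 48.5]), 6.9))
((array([ 541.3, -159.4]), 24.1), 'n', 509, 'coh', np.float64(0.68), 'side angle', np.float64(7.2), (array([ 537.3, -158.6]), array([53.9, 49.3]), 7.1))
[[292.06192742 321.79446574]]
((array([ 650.7, -208.4]), 24.0), 'n', 364, 'coh', np.float64(0.59), 'side angle', np.float64(21.3), (array([ 646.9, -206.7]), array([50.4, 50.9]), 20.8))
((array([ 650.7, -208.4]), 24.0), 'n', 399, 'coh', np.float64(0.49), 'side angle', np.float64(21.3), (array([ 646.8, -206.4]), array([51.6, 51.9]), 20.7))
((array([ 650.7, -208.4]), 24.0), 'n', 532, 'coh', np.float64(0.17), 'side angle', np.float64(11.7), (array([ 636.6, -202.3]), array([65.1, 42.9]), 66.4))
w2 ((array([ 541.3, -160.6]), 24.2), 'n', 100, 'coh', np.float64(0.95), 'side angle', np.float64(6.4), (array([ 541.2, -160.3]), array([45.9, 46.9]), 6.7)) ((array([ 652.7, -177.4]), 23.9), 'n', 172, 'coh', np.float64(0.86), 'side angle', np.float64(31.2), (array([ 650.6, -177. ]), array([48.8, 47.9]), 31.7))
```

```bash
python3 - <<'E'
from m import *
go((.541,-.160,.06),96.9)
E
```

```text
pos [ 0.5042 -0.1442  0.1568] ydir 76.7 q6 -1.67 w 0.582 gf 0.0 t 48.175
SHIFT cm [-3.95 -0.7   9.68] TURN deg [  0.   -0.1 -20.2]
```

move_arm(series=[6.8,-3.95,-0.7,0,0,0,0,6.8,0,0,2,0,0,-10.1,6.8,0,0,3,0,0,-10.1,6.8,0,0,0,0,0,0,6.8,0,0,0,0,0,0])

```text
time: 48.8
tool_pos: [0.542, -0.1604, 0.1081]
tcp_rot: [-0.186, 3.135, -0.0]
wrist_force: [-0.1, -0.4, 1.0]
width: 0.797
grip_force: 0.0
```

```bash
python3 - <<'E'
from m import *
im,c=snap("wrist","w24"); print(mount(im,c,(.541,-.16))); go((.541,-.160,-.018),96.9)
E
```

```text
((array([ 541.1, -160.6]), 24.1), 'n', 549, 'coh', np.float64(0.85), 'side angle', np.float64(6.7), (array([ 539.4, -160.6]), array([49.1, 47.4]), 6.9))
pos [ 0.5425 -0.1608  0.1087] ydir 96.8 q6 -2.02 w 0.8 gf 0.0 t 48.85
SHIFT cm [ 0.16  0.11 12.67] TURN deg [-0.   0.1 -0.1]
```

move_arm(series=[6.8,0.1,0,4,0,0,0,6.8,0,0,4,0,0,0,6.8,0,0,3,0,0,0,6.8,0,0,1.6,0,0,0,6.8,0,0,0,0,0,0])

```text
time: 49.48
tool_pos: [0.5405, -0.1612, -0.0188]
tcp_rot: [0.188, -3.135, -0.0]
wrist_force: [0.4, -0.3, 0.8]
width: 0.799
grip_force: 0.0
```

move_arm(series=[6.8,0,0,0,0,0,0,3,0,0,0,0,0,0,3,0,0,0,0,0,0,3,0,0,0,0,0,0,3,0,0,0,0,0,0], grip_force=70)

```text
time: 50.1
tool_pos: [0.5424, -0.1618, -0.0167]
tcp_rot: [-0.188, 3.133, -0.002]
wrist_force: [-0.3, 0.7, 6.3]
width: 0.57
grip_force: 74.6
```

move_arm(series=[3,0,0,-2,0,0,0,3,0,0,-5,0,0,0,3,0,0,-6,0,0,0,3,0,0,-4,0,0,0,3,0,0,0,0,0,0])

```text
time: 50.72
tool_pos: [0.5437, -0.1624, 0.1559]
tcp_rot: [-0.189, 3.128, -0.005]
wrist_force: [0.2, -0.6, -3.6]
width: 0.571
grip_force: 73.7
```

```bash
python3 - <<'E'
from m import *
go((.4620,.2793,.15),84.8)
E
```

```text
pos [ 0.5437 -0.1624  0.1559] ydir 96.9 q6 -2.03 w 0.571 gf 73.7 t 50.725
SHIFT cm [ 2.81 44.83  0.39] TURN deg [-0.2  0.5 12.1]
```

move_arm(series=[3,0.35,5.6,0,0,0,0,3,0.35,5.6,0,0,0,0,3,0.35,5.6,0,0,0,0,3,0.35,5.6,0,0,0,0,3,0.35,5.6,0,0,0,0])

```text
time: 51.35
tool_pos: [0.4872, 0.1158, 0.1486]
tcp_rot: [0.188, -3.132, 0.001]
wrist_force: [1.0, 0.2, -3.2]
width: 0.573
grip_force: 73.8
```

move_arm(series=[3,0.35,5.6,0,0,0,0,3,0.35,5.6,0,0,0,0,3,0.35,5.6,0,0,0,0,3,0,0,0,0,0,6,3,0,0,0,0,0,6.1])

```text
time: 51.98
tool_pos: [0.4567, 0.2802, 0.1482]
tcp_rot: [-0.144, -3.134, 0.004]
wrist_force: [0.1, -0.2, -1.6]
width: 0.571
grip_force: 74.1
```

move_arm(series=[3,0,0,4,0,0,0,3,0,0,4,0,0,0,3,0,0,0,0,0,0,3,0,0,0,0,0,0])

```text
time: 52.48
tool_pos: [0.4588, 0.2799, 0.071]
tcp_rot: [-0.143, -3.137, 0.001]
wrist_force: [0.8, 0.9, -3.0]
width: 0.572
grip_force: 74.1
```

```bash
python3 - <<'E'
from m import *
im,c=snap("wrist","w25")
# squares again from here (white paint), nearest to camera
h=cv2.cvtColor(im,cv2.COLOR_BGR2HSV); m=((h[...,2]>125)&(h[...,1]<45)).astype(np.uint8)
for k in cv2.findContours(m,0,1)[0]:
    if cv2.contourArea(cv2.convexHull(k))>800:
        r=rect(onz("wrist",k[:,0,:],.005,c)); print(r)
s=read_state(); t=np.array([.4620,.2793]); x=R.from_rotvec(s["tcp_rot"]).as_matrix()[:2,0]; t=t-.0011*x
go((*t,-.011),84.8)
E
```

```text
(array([586.2, 270.6]), array([42.7, 92.9]), 2.6)
(array([599.3, -36.5]), array([ 40.6, 116.7]), 20.9)
(array([ 629.2, -156.9]), array([ 22.2, 243.4]), 78.4)
(array([471.9, 379.5]), array([62.9, 62.3]), 84.6)
(array([447.1, 281.1]), array([62.7, 32.1]), 84.3)
pos [0.4599 0.2805 0.0723] ydir 84.8 q6 -0.98 w 0.569 gf 74.1 t 52.525
SHIFT cm [-0.32 -0.1   8.33] TURN deg [ 0.   0.1 -0. ]
```

move_arm(series=[3,-0.3,-0.1,4,0,0,0,3,0,0,3,0,0,0,3,0,0,0.9,0,0,0,3,0,0,0,0,0,0,3,0,0,0,0,0,0])

```text
time: 53.15
tool_pos: [0.4637, 0.2798, -0.0057]
tcp_rot: [0.142, 3.135, 0.003]
wrist_force: [-0.6, 0.3, -2.7]
width: 0.57
grip_force: 74.1
```

move_arm(series=[3,0,0,0.3,0,0,0,3,0,0,0,0,0,0,3,0,0,0.1,0,0,0,3,0,0,0,0,0,0])

```text
time: 53.65
tool_pos: [0.4621, 0.2789, -0.0116]
tcp_rot: [0.142, 3.138, 0.0]
wrist_force: [-0.5, -0.6, -2.2]
width: 0.565
grip_force: 74.4
```

move_arm(series=[3,0,0,0.1,0,0,0,3,0,0,0,0,0,0,6.8,0,0,0,0,0,0,6.8,0,0,0,0,0,0,6.8,0,0,0,0,0,0])

```text
time: 54.28
tool_pos: [0.4621, 0.2789, -0.0127]
tcp_rot: [0.143, 3.138, 0.0]
wrist_force: [-0.0, -1.6, 0.0]
width: 0.792
grip_force: 0.0
```

move_arm(series=[6.8,0,0,-2,0,0,0,6.8,0,0,-5,0,0,0,6.8,0,0,-6,0,0,0,6.8,0,0,-4,0,0,0,6.8,0,0,0,0,0,0])

```text
time: 54.9
tool_pos: [0.4651, 0.2805, 0.1621]
tcp_rot: [0.142, 3.13, 0.007]
wrist_force: [0.5, -0.6, 0.0]
width: 0.795
grip_force: 0.0
```

```bash
python3 - <<'E'
from m import *
im,c=snap("wrist","w26"); q=blob(im,proj("wrist",(.462,.279,.051),c)[0],110,255,45,45);P=onz("wrist",q,.051,c);print("mount on plate",cv2.minEnclosingCircle((P[:,:2]*1000).astype(np.float32)))
go((.65,-.209,.15),111);go((.65,-.209,.15),21)
E
```

```text
mount on plate ((451.8245544433594, 280.5372314453125), 37.28421401977539)
pos [0.4633 0.2796 0.1593] ydir 84.8 q6 -0.98 w 0.794 gf 0.0 t 54.95
SHIFT cm [-23.02 -46.96   0.9 ] TURN deg [  0.1   0.2 -26.2]
pos [0.4633 0.2796 0.1593] ydir 84.8 q6 -0.98 w 0.794 gf 0.0 t 54.95
SHIFT cm [-23.02 -46.96   0.9 ] TURN deg [ 0.2  0.1 63.8]
```

move_arm(series=[6.8,-2.55,-5.2,0,0,0,0,6.8,-2.55,-5.2,0,0,0,0,6.8,-2.55,-5.2,0,0,0,0,6.8,-2.55,-5.2,0,0,0,0,6.8,-2.55,-5.2,0,0,0,0])

```text
time: 55.58
tool_pos: [0.5641, 0.0066, 0.1547]
tcp_rot: [-0.142, -3.134, -0.0]
wrist_force: [-0.2, 1.0, -0.8]
width: 0.797
grip_force: 0.0
```

move_arm(series=[6.8,-2.55,-5.2,0,0,0,0,6.8,-2.55,-5.2,0,0,0,0,6.8,-2.55,-5.2,0,0,0,0,6.8,-2.6,-5.3,1,0,0,0,6.8,0,0,1,0,0,-9])

```text
time: 56.2
tool_pos: [0.648, -0.2132, 0.1338]
tcp_rot: [0.103, -3.137, -0.0]
wrist_force: [-1.1, 0.9, -0.3]
width: 0.797
grip_force: 0.0
```

move_arm(series=[6.8,0,0,2,0,0,-9,6.8,0,0,1,0,0,-8.2,6.8,0,0,0,0,0,0,6.8,0,0,0,0,0,0,6.8,0,0,0,0,0,0])

```text
time: 56.82
tool_pos: [0.6488, -0.2091, 0.1077]
tcp_rot: [-0.571, 3.089, -0.001]
wrist_force: [-0.7, -0.0, 0.1]
width: 0.791
grip_force: 0.0
```

```bash
python3 - <<'E'
from m import *
im,c=snap("wrist","w27"); 
for t in (65,75): print(mount(im,c,(.65,-.209),t))
go((.65,-.209,-.018),111)
E
```

```text
((array([ 650.6, -209.9]), 24.0), 'n', 471, 'coh', np.float64(0.88), 'side angle', np.float64(22.0), (array([ 649. , -210.4]), array([48.4, 47.3]), 21.2))
((array([ 650.6, -209.9]), 24.0), 'n', 550, 'coh', np.float64(0.84), 'side angle', np.float64(21.9), (array([ 648.7, -210. ]), array([49.5, 48.1]), 22.2))
pos [ 0.6489 -0.2092  0.1079] ydir 111.0 q6 -2.28 w 0.795 gf 0.0 t 56.875
SHIFT cm [-1.000e-01 -1.000e-02  1.259e+01] TURN deg [-0.  0. -0.]
```

move_arm(series=[6.8,-0.1,-0.1,4,0,0,-0.8,6.8,0,0,4,0,0,0,6.8,0,0,3,0,0,0,6.8,0,0,1.5,0,0,0,6.8,0,0,0,0,0,0])

```text
time: 57.5
tool_pos: [0.6492, -0.2094, -0.0185]
tcp_rot: [0.593, -3.084, -0.001]
wrist_force: [0.5, 0.4, -0.3]
width: 0.8
grip_force: 0.0
```

move_arm(series=[6.8,0,0,0,0,0,0,3,0,0,0,0,0,0,3,0,0,0,0,0,0,3,0,0,0,0,0,0,3,0,0,0,0,0,0], grip_force=70)

```text
time: 58.12
tool_pos: [0.6517, -0.2105, -0.0153]
tcp_rot: [-0.593, 3.082, -0.003]
wrist_force: [0.0, -0.6, 5.9]
width: 0.572
grip_force: 74.8
```

move_arm(series=[3,0,0,-2,0,0,0,3,0,0,-5,0,0,0,3,0,0,-6,0,0,0,3,0,0,-4,0,0,0,3,0,0,0,0,0,9])

```text
time: 58.75
tool_pos: [0.6528, -0.2107, 0.1591]
tcp_rot: [-0.343, 3.114, -0.007]
wrist_force: [0.5, -0.5, -4.3]
width: 0.57
grip_force: 73.9
```

move_arm(series=[3,0,0,0,0,0,9,3,0,0,0,0,0,9,3,0,0,0,0,0,0,3,0,0,0,0,0,0])

```text
time: 59.25
tool_pos: [0.6494, -0.2095, 0.1523]
tcp_rot: [-0.138, -3.138, -0.0]
wrist_force: [-0.1, 0.2, -3.9]
width: 0.567
grip_force: 73.8
```

```bash
python3 - <<'E'
from m import *
go((.5817,.2686,.15),84.8)
E
```

```text
pos [ 0.6494 -0.2095  0.1523] ydir 84.9 q6 -1.83 w 0.567 gf 73.8 t 59.25
SHIFT cm [10.95 47.03  0.24] TURN deg [ 0.  -0.   0.1]
```

move_arm(series=[3,1.2,5.2,0,0,0,0,3,1.2,5.2,0,0,0,0,3,1.2,5.2,0,0,0,0,3,1.2,5.2,0,0,0,0,3,1.2,5.2,0,0,0,0])

```text
time: 59.88
tool_pos: [0.6131, 0.0563, 0.1525]
tcp_rot: [0.14, 3.138, 0.0]
wrist_force: [0.3, 0.2, -4.0]
width: 0.562
grip_force: 74.0
```

move_arm(series=[3,1.2,5.2,0,0,0,0,3,1.2,5.2,0,0,0,0,3,1.2,5.2,0,0,0,0,3,1.3,5.4,0,0,0,0,3,0,0,2,0,0,0])

```text
time: 60.5
tool_pos: [0.5847, 0.2733, 0.1345]
tcp_rot: [0.132, 3.134, 0.006]
wrist_force: [0.0, 0.1, -3.9]
width: 0.573
grip_force: 74.3
```

move_arm(series=[3,0,0,3,0,0,0,3,0,0,3,0,0,0,3,0,0,0,0,0,0,3,0,0,0,0,0,0,3,0,0,0,0,0,0])

```text
time: 61.12
tool_pos: [0.5854, 0.2685, 0.0744]
tcp_rot: [0.143, 3.135, 0.002]
wrist_force: [-0.2, 0.3, -2.9]
width: 0.569
grip_force: 74.2
```

```bash
python3 - <<'E'
from m import *
im,c=snap("wrist","w28")
for lo in (150,165,180):
    q=blob(im,proj("wrist",(.462,.279,.051),c)[0],lo,255,40,45,k=7);P=onz("wrist",q,.051,c);print("A",cv2.minEnclosingCircle((P[:,:2]*1000).astype(np.float32)))
go((.5817,.2686,-.0105),84.8)
E
```

```text
A ((461.647705078125, 278.8829040527344), 24.327184677124023)
A ((461.7333679199219, 278.9046936035156), 24.02043914794922)
A ((461.64520263671875, 279.08349609375), 23.769916534423828)
pos [0.5853 0.2686 0.0743] ydir 84.8 q6 -1.09 w 0.567 gf 74.3 t 61.175
SHIFT cm [ 0.39 -0.04  8.48] TURN deg [ 0.1  0.2 -0. ]
```

Mount A sits at (0.4617, 0.2790), within 1 mm of its square centre. Place mount B.

move_arm(series=[3,0.3,0,4,0,0,0,3,0,0,3,0,0,0,3,0,0,0.9,0,0,0,3,0,0,0,0,0,0,3,0,0,0,0,0,0])

```text
time: 61.8
tool_pos: [0.5826, 0.2692, -0.0047]
tcp_rot: [0.142, 3.135, 0.002]
wrist_force: [-0.1, 0.2, -2.9]
width: 0.573
grip_force: 74.2
```

move_arm(series=[3,0,0,0.3,0,0,0,3,0,0,0,0,0,0,3,0,0,0.15,0,0,0,3,0,0,0,0,0,0])

```text
time: 62.3
tool_pos: [0.5812, 0.2687, -0.0102]
tcp_rot: [0.142, 3.138, 0.0]
wrist_force: [-2.6, -0.2, 3.3]
width: 0.571
grip_force: 74.9
```

move_arm(series=[6.8,0,0,0,0,0,0,6.8,0,0,0,0,0,0,6.8,0,0,0,0,0,0,6.8,0,0,-2,0,0,0,6.8,0,0,-5,0,0,0])

```text
time: 62.92
tool_pos: [0.5784, 0.2675, 0.0573]
tcp_rot: [-0.142, -3.133, 0.004]
wrist_force: [0.5, -0.1, 0.1]
width: 0.797
grip_force: 0.0
```

move_arm(series=[6.8,0,0,-6,0,0,0,6.8,0,0,-6,0,0,0,6.8,-5,0,0,0,0,0,6.8,-4,0,0,0,0,0,6.8,0,0,0,0,0,0])

```text
time: 63.55
tool_pos: [0.673, 0.2598, 0.1802]
tcp_rot: [0.145, 3.136, 0.001]
wrist_force: [-1.2, -0.0, -1.0]
width: 0.792
grip_force: 0.0
```

move_arm(series=[6.8,0,0,0,0,0,0,6.8,0,0,0,0,0,0])

```text
time: 63.8
tool_pos: [0.6694, 0.2606, 0.1791]
tcp_rot: [-0.142, -3.138, 0.0]
wrist_force: [-0.3, 0.2, 0.1]
width: 0.794
grip_force: 0.0
```

```bash
python3 - <<'E'
from m import *
im,c=snap("wrist","w29"); print(read_state()["tool_pos"])
for xy in ((.462,.279),(.5817,.2686)):
    q=blob(im,proj("wrist",(*xy,.051),c)[0],165,255,40,45,k=5);P=onz("wrist",q,.051,c);(d,r)=cv2.minEnclosingCircle((P[:,:2]*1000).astype(np.float32));print("disc",d,r)
    # white square outline: corners in world of the paint
h=cv2.cvtColor(im,cv2.COLOR_BGR2HSV); m=((h[...,2]>125)&(h[...,1]<45)).astype(np.uint8)
for k in cv2.findContours(m,0,1)[0]:
    if cv2.contourArea(cv2.convexHull(k))>800: print(rect(onz("wrist",k[:,0,:],.005,c)))
# remaining bench: any other mounts? right-half discs in top view
t,ct=snap("top","t3"); s,_=snap("side","s30")
for n,p in (("jar",(.568,-.379,.06)),): 
    a=proj("top",p)[0].astype(int);b=proj("side",p)[0].astype(int); print(n,a,t[a[1],a[0]],b,s[b[1],b[0]],proj("side",(.568,-.379,.03)))
u=np.radians(-13.3);u=np.array([np.cos(u),np.sin(u),0]);O=np.array([.5113,-.0025,0])
g=cv2.cvtColor(s,cv2.COLOR_BGR2GRAY);m=np.zeros_like(g);m[180:210,305:335]=g[180:210,305:335]<60
for k in cv2.findContours(m,0,1)[0]:
    if cv2.contourArea(k)>12: print("knob side",cv2.minEnclosingCircle(k))
E
```

```text
[0.66940311 0.26065348 0.17909945]Traceback (most recent call last):
  File "<stdin>", line 4, in <module>
  File "m.py", line 11, in blob
    return max(cs,key=cv2.contourArea)[:,0,:].astype(float)
           ~~~^^^^^^^^^^^^^^^^^^^^^^^^
ValueError: max() iterable argument is empty
```

```bash
python3 - <<'E'
from m import *
im,c=cv2.imread("pics/w29.png"),calibration("wrist"); h=cv2.cvtColor(im,cv2.COLOR_BGR2HSV)
for xy in ((.462,.279),(.5817,.2686)):
    p=proj("wrist",(*xy,.051),c)[0]; print(p)
    for lo in (110,125,140,150,160):
        try:
            q=blob(im,p,lo,255,45,45,k=5);P=onz("wrist",q,.051,c);(d,r)=cv2.minEnclosingCircle((P[:,:2]*1000).astype(np.float32));print(lo,"disc",d,round(r,1),mount.__name__)
        except ValueError: pass
    # rubber angle at z=.039
    g=h[...,2]; ys,xs=np.where(g<60); P=onz("wrist",np.c_[xs,ys],.039,c)[:,:2]; r=np.linalg.norm(P-xy,axis=1); k=(r>.028)&(r<.037); a=np.arctan2(*(P[k]-xy).T[::-1]); z=np.exp(4j*a).mean(); print("angle",(np.degrees(np.angle(z))/4+45)%90,abs(z),k.sum())
m=((h[...,2]>115)&(h[...,1]<45)).astype(np.uint8)
for k in cv2.findContours(m,0,1)[0]:
    if cv2.contourArea(cv2.convexHull(k))>800: print(rect(onz("wrist",k[:,0,:],.005,c)))
s,_=snap("side","s30"); t,_=snap("top","t3")
for n,p in (("jar",(.568,-.379,.06)),): 
    b=proj("side",p)[0].astype(int); print(n,b,s[b[1],b[0]],s[b[1]+12,b[0]])
g=cv2.cvtColor(s,cv2.COLOR_BGR2GRAY);m=np.zeros_like(g);m[180:210,305:335]=g[180:210,305:335]<60
for k in cv2.findContours(m,0,1)[0]:
    if cv2.contourArea(k)>12: print("knob side",cv2.minEnclosingCircle(k))
E
```

```text
[318.94498993 -22.73275657]
110 disc (498.7698974609375, 251.10394287109375) 5.2 mount
angle 85.07466992694606 0.7773860560907163 109
[319.24421976  94.7637939 ]
110 disc (580.8320922851562, 268.36065673828125) 26.7 mount
125 disc (580.299560546875, 267.2714538574219) 25.5 mount
140 disc (580.70849609375, 269.41119384765625) 23.4 mount
150 disc (580.6748657226562, 269.29608154296875) 23.2 mount
160 disc (580.5880737304688, 269.41156005859375) 22.8 mount
angle 83.1810905332581 0.6500317844312415 180
(array([1291.8, 1003.5]), array([651.3,  74.3]), 51.4)
(array([1023.9,  446.3]), array([140.,  63.]), 29.0)
(array([1211.1, 1066. ]), array([1075.9,  182.2]), 56.2)
(array([863.4, 252.9]), array([120.6, 119.4]), 62.6)
(array([927.9, 694.7]), array([ 33.5, 295.1]), 0.6)
(array([573.8, -29. ]), array([75. , 95.3]), 76.7)
(array([590.7, 368.3]), array([62.8, 62.8]), 85.0)
(array([582.4, 268.9]), array([62.7, 62.3]), 84.5)
(array([548.8, -97.2]), array([ 21.2, 243.9]), 78.2)
(array([485.6, 377.9]), array([62.7, 33.6]), 84.9)
(array([481.5, 277.7]), array([62.3, 22.6]), 84.8)
jar [467 272] [35 42 49] [22 38 46]
knob side ((320.5, 195.5), 4.301262855529785)
```

```bash
python3 - <<'E'
from m import *
im=cv2.imread("pics/w29.png"); c=calibration("wrist"); h=cv2.cvtColor(im,cv2.COLOR_BGR2HSV)
# w29 oblique; use w22 (pose known: before release) instead via top camera
t=cv2.imread("pics/t3.png"); s=cv2.imread("pics/s30.png")
O=np.array([.5113,-.0025]); 
p=proj("side",(*O,.052))[0]; print("side stack px",p)
ht=cv2.cvtColor(s,cv2.COLOR_BGR2HSV)[...,2]; x,y=p.astype(int)
for yy in range(y-8,y+20,2): print(yy,ht[yy,x-16:x+18:2])
print([ (z,proj("side",(*O,z))[0].round(1).tolist()) for z in (.012,.036,.046,.058,.08)])
E
```

```text
side stack px [338.08541026 196.21234434]
188 [138 139 136 137 143 143 141 131 133 130 133 129 125 115 107  98  99]
190 [122 119 113 116 127 130 131 129 127 117 112 101  92 112 127 138 135]
192 [ 62  99 116 111 125 118 113 104  93  88  80  96 104 144 142 123 108]
194 [ 43  75 112 103  96  91  88  66  53  48  84 125 121 110  80  73  74]
196 [ 41  64  85  67  70  98 117  83  53  55  93 117 115  88  95  86 104]
198 [ 63  63  65  45  56 104 121 114 105 107 116 117 108  78  99  95  99]
200 [ 86  65  66  59  44  63  88 104 112 113 114 107  86  52  79 107 112]
202 [ 60  62  68  70  72  72  66  85  93  96  98  88  56  40  73  95 104]
204 [ 54  59  67  64  76  86  65 110  98  68  62  55  69  66  76 102  99]
206 [ 80  73  65  60  64  87  90  94  70  73  91 116 118  94  78  99 101]
208 [ 69  91  77  55  58  77 101 101 108 114 120 119 115  84  81 100 101]
210 [ 64  70  73  60  57  71  96 100 109 115 113 114 112  77  81  98  99]
212 [ 77  62  62  61  55  71  97  99 108 112 113 104 102  79  84  96  96]
214 [119  75  62  67  59  72  97  99 100  98  91  95  95  95  94  98  95]
[(0.012, [337.8, 207.0]), (0.036, [338.0, 200.6]), (0.046, [338.0, 197.9]), (0.058, [338.1, 194.5]), (0.08, [338.3, 188.3])]
```

The side view shows the foot (dark, row 195) on the disc (rows 196–202), then the rubber band (row 204) and the housing below. Everything checks out, so I'm handing in.

```bash
python3 -c "
from workcell import *
print(finish_job())"
```

```text
the job is handed in; nothing more can be done
None
```

The job is handed in at about 64 s; the hand-in gave no verdict. By my camera checks the last mount is stacked in the pocket with the lever lowered on its disc, both bench mounts stand inside their painted squares, and the jar is upright.

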